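# Crank the rack clamp of a welding fixture home

## Task

Clamp the tacked stay in the welding fixture: swing the folded crank handle fully upright, and by it wind the crank clockwise until the ram has slid the stay against the stop screw and holds it there firmly, but do not crush it. Then fold the handle flat again, out of the torch's way, with the stay still clamped, and leave the things lying round the fixture where they are.

Things in the scene. Friction and masses are not known exactly. Their poses are not given: they have to be found in the camera images.
- fixture: fixed welding fixture: dark steel base plate 150 x 415 x 12 mm with, at one end, a grey pinion housing 90 x 100 mm, 87 mm high, and at the other the stop block. Origin on the vertical crank shaft's axis at table height; z up, y along the fixture from the housing towards the stop block (the way the ram pushes). Between them two low rails (tops at z 42 mm) form a nest 54 mm wide along the line x = +20 mm, y 75 to 270 mm; its floor is at z 12 mm
- crank_axis (a point): point on the vertical crank shaft's axis, 120 mm above the table, level with the handle's pivot. The crank is a flat steel arm 12 mm wide, its top 109 mm above the table, on a 34 mm hub of the same height; under it a 48 mm bearing boss, top at 96 mm
- handle_pivot (a point): pivot of the folding handle in the clevis at the arm's end, 70 mm out from the shaft's axis and 120 mm above the table; it goes round with the crank. The clevis is 24 mm wide, 18 mm long and 20 mm high (tops at 129 mm)
- grip_centre (a point): centre of the handle's black round grip, 18 mm diameter and 58 mm long, which spins freely about its own length; 41 mm from the pivot along the handle (the grip reaches from 12 to 70 mm from the pivot). Folded, it lies level along the top of the arm, from the pivot back to over the hub, 2 mm clear of the arm; upright, its top end is 190 mm above the table
- handle (a joint): fold angle of the handle (rad): 0 folded flat on the arm, 1.571 upright against its stop. It swings in the vertical plane through the shaft and the arm, about a level pivot square to the arm. A stiff pivot (0.08 N m): it stays where it is left
- crank (a joint): crank angle (rad), growing clockwise seen from above; at 0 the arm points along the fixture's -y. A drag brake in the housing (0.40 N m: about 5.7 N along the circle at the handle) holds the crank and ram where they are left, against up to about 40 N on the ram. It can be wound to 10.8
- ram: square steel rack bar, 22 mm, that the crank's pinion drives 10 mm along the fixture's +y per radian of crank. Its axes are the fixture's, and its origin lies on the crank shaft's axis at table height when the crank is at 0.
- pad_face (a point): centre of the front face of the ram's black urethane pad, 44 x 42 mm, 37 mm above the table; it gives 1 mm per 25 N. Each 10 N of clamping adds 1.4 N to the force needed along the circle at the handle. Firm clamping is 25 to 45 N (a handle force 3.5 to 6.5 N above that of winding freely); 60 N crushes the stay
- stay: the stay to be clamped, origin at the centre of its underside: a 40 mm square grey tube with a plate 50 x 50 x 6 mm tacked on each end, 130 mm long over all, about 0.4 to 0.8 kg, loose in the nest, its length (its y) along the fixture
- stop_block: steel block 62 x 40 mm, 60 mm high, on the base plate at the far end of the nest. Origin at the centre of its underside, axes as the fixture's; its face is 20 mm nearer the housing. The stop screw (a 26 mm round button) stands out of that face towards the stay by 18 to 44 mm, set anew for each job and not measured, 25 mm above the origin
- spare_stay: bystander: a second stay, just like the first, lying on the table on the robot's side of the fixture. Leave it
- hammer: bystander: hammer, 280 mm long, lying beyond the fixture. Leave it
- tin: bystander: grey tin, 68 mm diameter, 100 mm tall, origin at the centre of its underside. Leave it
- toggle_clamp: bystander: loose toggle clamp on a 55 x 130 mm steel base, red handle, 70 mm high, origin at the centre of its underside. Leave it
Not all that is in view belongs to the job. Leave any blue or green look-alike of the stay alone.

How it is judged (in metres and radians):
On the way, in this order (a step that is already met when the one before it is completed fails the run):
1. the handle is swung upright (value of joint handle above 1.35 rad), for 0.2 s.
2. wound by the upright handle, the ram presses the stay firmly against the stop screw (value of joint handle above 1.2 rad and contact force between ram and stay above 22 N and contact force between stay and stop_block above 18 N), for 0.2 s.
At the end, for the whole second after the job is handed in: The handle lies folded (within 0.15 rad of flat), the crank and stay are at rest, and the stay is still clamped: the ram presses on it with more than 12 N and it presses on the stop screw with more than 10 N (value of joint handle below 0.15 rad and contact force between ram and stay above 12 N and contact force between stay and stop_block above 10 N and velocity of joint crank below 0.05 rad/s and linear speed of stay below 0.01 m/s); the robot touches nothing.
It fails at once if the stay is crushed: the ram presses on it with more than 60 N (contact force between ram and stay above 60 N).
It fails at once if the second stay is moved more than 20 mm (distance of spare_stay from where it was at the start of the episode above 0.02 m).
It fails at once if the hammer is moved more than 20 mm (distance of hammer from where it was at the start of the episode above 0.02 m).
It fails at once if the tin is moved more than 20 mm (distance of tin from where it was at the start of the episode above 0.02 m).
It fails at once if the toggle clamp is moved more than 20 mm (distance of toggle_clamp from where it was at the start of the episode above 0.02 m).
It also fails if it takes over 72 s, if anything falls off the work surface, if the arm or the gripper's body presses on something with over 40 N, if the wrist force passes 120 N, or if a joint passes its speed limit or range.

## Robot

A 7-joint arm with a two-finger parallel gripper is mounted at the origin on the work surface. World frame = base frame: x ahead of the robot, y to its left, z up, the work surface at z = 0. Lengths are in m, angles in degrees, forces in N, time in s.
With the tool pointing down it reaches from about 0.425 to 0.875 m from the base axis. Payload 4.7 kg.
Tool frame: the origin (TCP) lies between the finger pads; the fingertips stand 8 mm ahead of it and the grasp point (between the pads) lies 11 mm behind it; x points along the fingers, z is the direction in which the jaws open and shut, and the axes are right-handed (so a half turn about x gives the same grasp; the last joint's range is limited). The gripper opens to 87 mm and grips with 3 to 60 N. Pads are 19 mm wide; open, the fingers measure 117 mm over their backs; the gripper's body (75 mm by 190 mm) begins 51 mm behind the grasp point.
Start: joints at [-75.396, 18.392, -4.016, 83.108, 1.295, 78.541, -3.26], TCP at [0.155, 0.631, 0.201] pointing down, gripper open.
Joint ranges: [-163.93, 163.93], [-17.29, 119.83], [-79.2, 71.16], [3.27, 140.29], [-89.18, 269.18], [5.43, 117.66], [-154.24, 154.24]. Speed limits (degrees/s): [147.25, 147.25, 180, 180, 180, 180, 180].

## Interface

Orientations are given as [roll, pitch, yaw] about the fixed x, y, z axes, in that order (R = Rz(yaw) Ry(pitch) Rx(roll)).
In Python, from cell import telemetry, vision, sign_off gives the robot as it stands. The module is installed in compiled form; this text tells all that it offers.
- The arm moves only by the tool drive_tool, never from a script. Its arguments are lists of equal length, an entry for each row: "offset": the shift along the tool's x, y, z in m, a list of three; "angular": the turn, a rotation vector about the tool's x, y, z in rad, a list of three. A call has 1 to 10 rows; each row is the pose to reach, as a shift and turn from the pose measured when the call began, along the tool's axes at that moment; what a row does not reach only later rows make up. A row lasts 1/8 s, in which the tool goes at most 62.5 mm and 10.7 degrees, less where a joint would pass 70% of its speed; a pose out of reach is approached as far as the arm can. A call with a gripper value outside its range is refused whole. "fingers" is the closure, from -1 (fully open) to 1 (shut), set as the call begins (left out, the last holds). The fingers move at their own pace and stop on an object; "squeeze" is the grip in N (left out, the last holds). Time passes only in rows, so rows that repeat a pose let the fingers close. It gives the time, the measured TCP pose, the force and the opening at its end, in the units of the state.
- telemetry.get_obs(): the state, without advancing time (a new reading comes with each control period).
- vision.read_camera(name): name is "side" or "top"; returns a dict with "pixels" (400x640x3 uint8, red, green, blue), "intrinsics" (3x3 intrinsics, pixels), "world_from_camera" (4x4, takes a point from camera to world coordinates). Camera axes: x right, y up, looking along -z (the intrinsics and any distortion apply to the point x, -y, -z); pixel columns grow to the right and rows downward; lengths in m; the calibration is good to about 2 mm. A picture is of the moment at which its call begins. There is no depth.
- sign_off(): hands the job in, once; it reports no verdict.
The state is a dict: "time_s": time; "qpos": joint angles; "joint_velocities": joint speeds; "effort": joint torques, N m; "tool_pos": TCP position; "tool_rot": TCP orientation; "force": force on the tool from outside, world axes, zero at the start; "wrist_torque": the same for the moment, N m; "grip_width": finger opening in m.
Only numpy, scipy, OpenCV 4.12 (cv2) and the standard library are available. Lean on these libraries where they do the work, as an engineer would, in place of code of your own. Each camera call takes 0.05 s, during which the arm holds its last target.

## Working session

There is one attempt and no reset: what is moved stays moved. The work goes in short steps, Python scripts to look and compute and a tool call to move; the robot and the scene stay as the last step left them, time stands still between calls to the robot, and variables do not carry over. Pictures are saved under pics/ and viewed, and the job is handed in when it is done.

Besides the shell and the picture viewer there is one more tool, called after "Call:" as name(argument=value, ...) on one line, values as JSON. drive_tool: Moves the arm, as the interface text tells. Its arguments: {"type":"object","properties":{"offset":{"type":"array"},"angular":{"type":"array"},"fingers":{"type":"number"},"squeeze":{"type":"number"}},"required":["offset","angular"]}

```bash
ls; mkdir -p pics
python3 - <<'E'
from cell import telemetry, vision
import cv2,pickle,numpy as np
np.set_printoptions(precision=4,suppress=True)
for n in("side","top"):
    r=vision.read_camera(n); pickle.dump(r,open(f"pics/{n}0.pkl","wb"))
    cv2.imwrite(f"pics/{n}0.png",r["pixels"][:,:,::-1]); print(n,r["intrinsics"],r["world_from_camera"],[k for k in r])
print(telemetry.get_obs())
E
```

```text
pics
side [[381.8338   0.     319.4346]
 [  0.     381.8338 194.5961]
 [  0.       0.       1.    ]] [[ 0.793   0.4055 -0.4547  0.0148]
 [-0.609   0.5062 -0.6106 -0.6158]
 [-0.0174  0.7611  0.6484  0.8174]
 [ 0.      0.      0.      1.    ]] ['pixels', 'intrinsics', 'world_from_camera']
top [[427.7161   0.     327.9796]
 [  0.     427.7161 199.2177]
 [  0.       0.       1.    ]] [[-0.0015  0.9826 -0.1859  0.3447]
 [-1.     -0.0012  0.0017  0.0485]
 [ 0.0014  0.1859  0.9826  1.0861]
 [ 0.      0.      0.      1.    ]] ['pixels', 'intrinsics', 'world_from_camera']
{'time_s': 0.1, 'qpos': array([-75.3958,  18.432 ,  -4.0164,  83.1681,   1.2944,  78.541 ,
        -3.2588]), 'joint_velocities': array([ 0.0496,  0.0447, -0.0171, -0.1096, -0.007 ,  0.0432, -0.0236]), 'effort': array([ -0.0007, -49.2574,  -0.4061, -31.3396,  -0.0642,   0.0395,
         0.0001]), 'tool_pos': array([0.1549, 0.6307, 0.2003]), 'tool_rot': array([-177.2118,   89.904 , -101.0045]), 'force': array([ 0.1617, -0.1695, -0.1072]), 'wrist_torque': array([-0.0319, -0.0232, -0.0233]), 'grip_width': 0.08697079296782093}
```

View pics/side0.png

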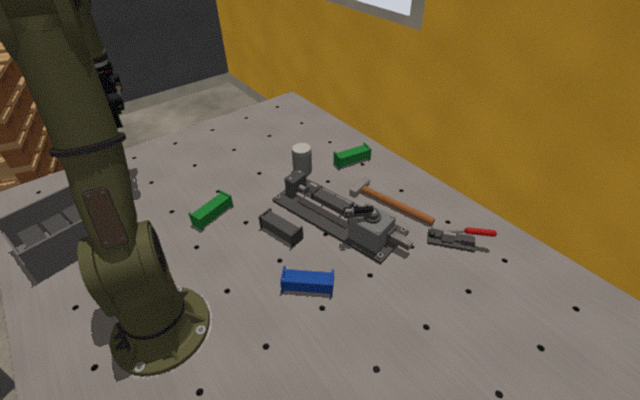

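View pics/top0.png

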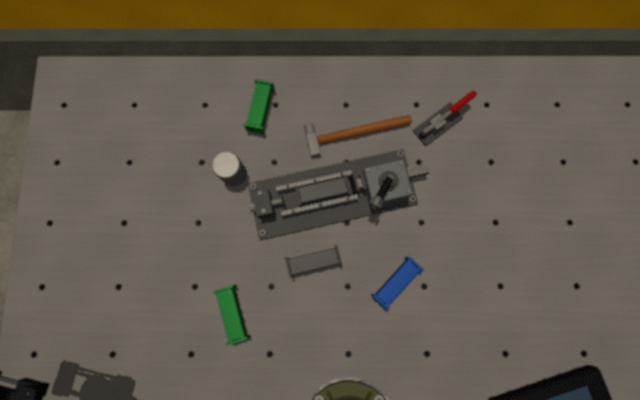

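The top view shows the fixture with its housing at about (388,182) and the stop block at about (262,202). The crank arm runs from the hub towards a clevis near (377,203). I'll zoom in on both views.

Run:
```python
import cv2
a=cv2.imread("pics/top0.png")[135:250,235:445]; cv2.imwrite("pics/t0z.png",cv2.resize(a,None,fx=3.8,fy=3.8,interpolation=cv2.INTER_CUBIC))
a=cv2.imread("pics/side0.png")[160:270,265:425]; cv2.imwrite("pics/s0z.png",cv2.resize(a,None,fx=5,fy=5,interpolation=cv2.INTER_CUBIC))
```

```text
(no output)
```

View pics/t0z.png

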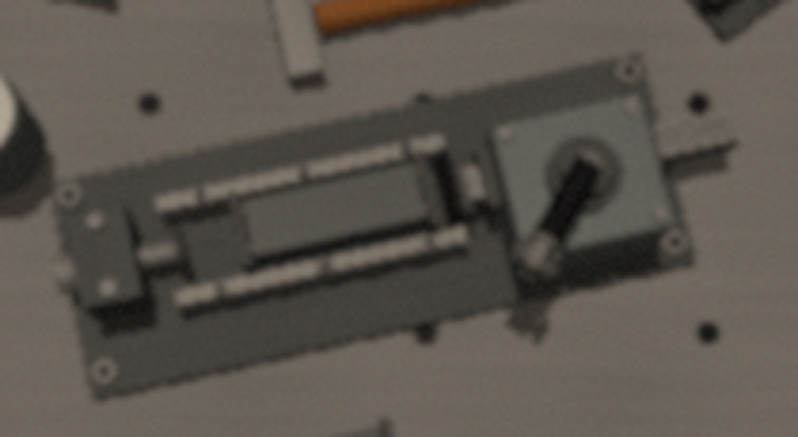

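View pics/s0z.png

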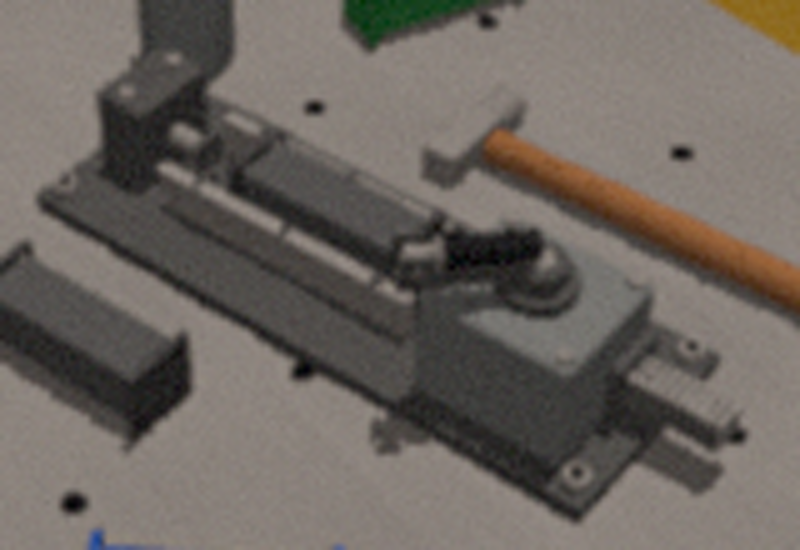

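```bash
cat > h.py <<'E'
import numpy as np,pickle,cv2
np.set_printoptions(precision=4,suppress=True)
C={n:pickle.load(open(f"pics/{n}0.pkl","rb")) for n in("side","top")}
def ray(n,uv):
    K=C[n]["intrinsics"];T=C[n]["world_from_camera"]
    d=np.array([(uv[0]-K[0,2])/K[0,0],-(uv[1]-K[1,2])/K[1,1],-1]); return T[:3,3],T[:3,:3]@d
def pt(n,uv,z):
    o,d=ray(n,uv); return o+d*(z-o[2])/d[2]
def proj(n,P):
    K=C[n]["intrinsics"];T=C[n]["world_from_camera"]
    p=T[:3,:3].T@(np.asarray(P,float)-T[:3,3]); return np.array([K[0,2]+K[0,0]*p[0]/-p[2],K[1,2]-K[1,1]*p[1]/-p[2]])
def zt(u,v): return ((u+.5)/3.8-.5+235,(v+.5)/3.8-.5+135)
def zs(u,v): return ((u+.5)/5-.5+265,(v+.5)/5-.5+160)
E
python3 - <<'E'
from h import *
c=[pt("top",zt(*p),.012) for p in[(55,183),(640,57),(692,262),(98,398)]]
for p in c: print("plate",p)
print([np.linalg.norm(c[i]-c[(i+1)%4]) for i in range(4)])
for a,b in((0,1),(3,2)):
    d=c[a]-c[b]; print("yaw of y axis",np.degrees(np.arctan2(d[1],d[0])))
for p in[(495,130),(637,97),(672,232)]: print("housing",pt("top",zt(*p),.087))
print("boss",pt("top",zt(585,172),.096), "side",pt("side",zs(540,275),.096))
print("clevis",pt("top",zt(540,250),.125),"side",pt("side",zs(420,252),.125))
print("grip far end",pt("top",zt(592,158),.12))
print("tin",pt("top",(226,164),.1))
E
```

```text
plate [0.5913 0.2496 0.012 ]
plate [ 0.6797 -0.1498  0.012 ]
plate [ 0.5364 -0.1798  0.012 ]
plate [0.4456 0.2164 0.012 ]
[np.float64(0.4090358274989956), np.float64(0.1463873714650024), np.float64(0.40649890294017216), np.float64(0.14939949768980484)]
yaw of y axis 102.48068899477005
yaw of y axis 102.90613525792263
housing [ 0.6082 -0.0423  0.087 ]
housing [ 0.6298 -0.1331  0.087 ]
housing [ 0.5421 -0.1521  0.087 ]
boss [ 0.5787 -0.0973  0.096 ] side [ 0.5829 -0.0943  0.096 ]
clevis [ 0.5237 -0.0646  0.125 ] side [ 0.5226 -0.0626  0.125 ]
grip far end [ 0.5818 -0.0983  0.12  ]
tin [0.617  0.2897 0.1   ]
```

```bash
cat >> h.py <<'E'
def overlay(n,img,ox,oy,f,ax,ay,yaw,cr,fold=0.,col=(0,255,255)):
    # yaw: of fixture x axis, deg
    y=np.radians(yaw);R=np.array([[np.cos(y),-np.sin(y),0],[np.sin(y),np.cos(y),0],[0,0,1]])
    O=np.array([ax,ay,0]); W=lambda p:O+R@np.array(p,float)
    def pl(P,c,close=True):
        q=np.array([((proj(n,W(p))-[ox,oy]+.5)*f-.5) for p in P]); cv2.polylines(img,[np.round(q).astype(int)],close,c,1)
    t=np.linspace(0,2*np.pi,40)
    for r,z in((.024,.096),(.017,.109)): pl([(r*np.cos(a),r*np.sin(a),z) for a in t],col)
    d=np.array([-np.sin(cr),-np.cos(cr),0]);e=np.array([-d[1],d[0],0])  # arm dir: -y at 0, cw
    up=np.array([0,0,1.])
    pv=.07*d+[0,0,.12]
    pl([pv+a*d*.009+b*e*.012+[0,0,.009] for a,b in((1,1),(1,-1),(-1,-1),(-1,1))],(0,255,0))
    g=-d*np.cos(fold)+up*np.sin(fold);h=d*np.sin(fold)+up*np.cos(fold)
    for s in(-1,1): pl([pv+g*.012+e*s*.009,pv+g*.07+e*s*.009],(255,255,0))
    pl([(-.027+.02,.075,.042),(.047,.075,.042),(.047,.270,.042),(-.007,.270,.042)],(255,0,255))
E
cat > fit.py <<'E'
from h import *
import sys
ax,ay,yaw,cr=map(float,sys.argv[1:5]); k=sys.argv[5]
a=cv2.imread("pics/top0.png")[135:250,235:445]; a=cv2.resize(a,None,fx=3.8,fy=3.8,interpolation=cv2.INTER_CUBIC)
overlay("top",a,235,135,3.8,ax,ay,yaw,cr); cv2.imwrite(f"pics/ot{k}.png",a)
a=cv2.imread("pics/side0.png")[160:270,265:425]; a=cv2.resize(a,None,fx=5,fy=5,interpolation=cv2.INTER_CUBIC)
overlay("side",a,265,160,5,ax,ay,yaw,cr); cv2.imwrite(f"pics/os{k}.png",a)
E
python3 fit.py .580 -.0960 12.7 2.30 1
```

```text
(no output)
```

View pics/ot1.png

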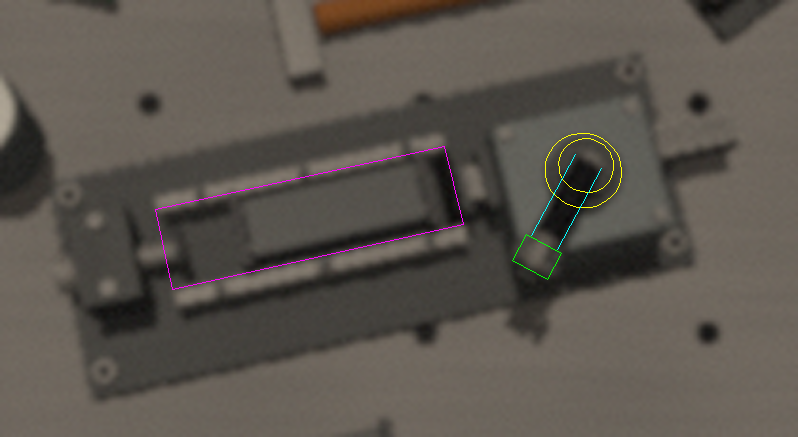

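View pics/os1.png

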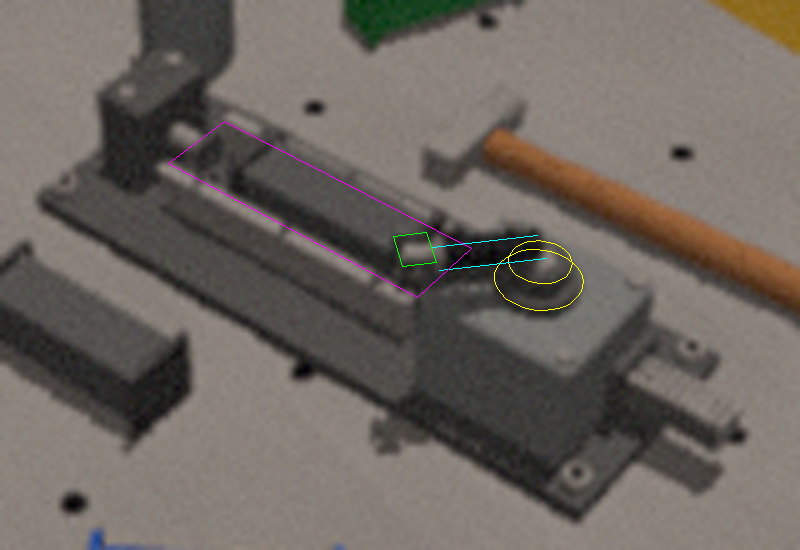

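```bash
python3 fit.py .581 -.0972 12.7 2.28 2
python3 - <<'E'
import cv2,numpy as np
a=cv2.imread("pics/ot2.png")[110:300,450:700];b=cv2.imread("pics/os2.png")[200:340,380:600]
cv2.imwrite("pics/o2.png",np.hstack([cv2.resize(a,(400,304)),cv2.resize(b,(400,304))]))
E
```

```text
(no output)
```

View pics/o2.png

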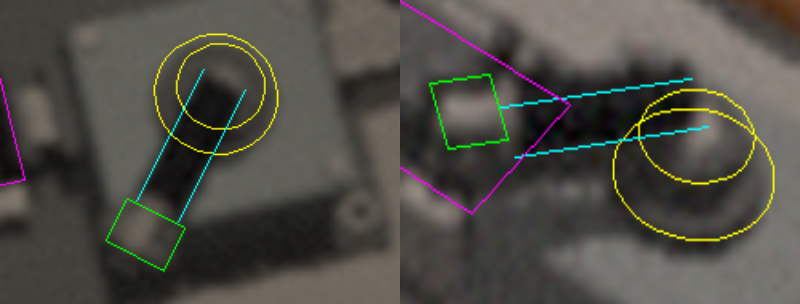

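```bash
cat > plan.py <<'E'
from h import *
from scipy.spatial.transform import Rotation as Ro
from cell import telemetry
def down(jaw):  # tool x down, z = jaw dir (deg world)
    j=np.radians(jaw); x=np.array([0,0,-1.]); z=np.array([np.cos(j),np.sin(j),0]); return np.column_stack([x,np.cross(z,x),z])
def rel(pos,jaw,o=None):
    o=o or telemetry.get_obs(); R=Ro.from_euler("xyz",o["tool_rot"],degrees=True).as_matrix()
    return (R.T@(np.asarray(pos)-o["tool_pos"])).round(4).tolist(), Ro.from_matrix(R.T@down(jaw)).as_rotvec().round(3).tolist()
AX=np.array([.581,-.0972]);YAW=12.7
def armdir(c):
    a=np.radians(YAW-90)-c; return np.array([np.cos(a),np.sin(a)])
E
python3 - <<'E'
from plan import *
o=telemetry.get_obs();R=Ro.from_euler("xyz",o["tool_rot"],degrees=True).as_matrix();print(R)
for j in(62.1,-117.9): print(rel([.558,-.085,.2],j))
E
```

```text
[[-0.0003 -0.9712  0.2384]
 [-0.0016  0.2384  0.9712]
 [-1.     -0.0001 -0.0017]]
([0.0013, -0.5621, -0.599], [0.246, -0.002, 0.0])
([0.0013, -0.5621, -0.599], [-2.895, -0.0, -0.002])
```

Run:
```python
from plan import *
print(rel([.558,-.085,.2],-20))
```

```text
([0.0013, -0.5621, -0.599], [1.679, -0.001, 0.001])
```

Call:
drive_tool(offset=[[0,-0.562,-0.599],[0,-0.562,-0.599],[0,-0.562,-0.599],[0,-0.562,-0.599],[0,-0.562,-0.599],[0,-0.562,-0.599],[0,-0.562,-0.599],[0,-0.562,-0.599],[0,-0.562,-0.599],[0,-0.562,-0.599]], angular=[[1.68,0,0],[1.68,0,0],[1.68,0,0],[1.68,0,0],[1.68,0,0],[1.68,0,0],[1.68,0,0],[1.68,0,0],[1.68,0,0],[1.68,0,0]], fingers=-0.15)

```text
time_s: 1.35
tool_pos: [0.4619, 0.0846, 0.2013]
tool_rot: [-71.9, 89.9, -92.0]
force: [0.9, 1.3, -0.4]
grip_width: 0.0502
```

Run:
```python
from plan import *
o=telemetry.get_obs();print(o["tool_pos"],o["qpos"],o["force"],o["grip_width"])
print(rel([.558,-.085,.2],-117.9),rel([.558,-.085,.18],-117.9))
```

```text
[0.4619 0.0846 0.2013] [-43.9164  -5.2273  28.7429 108.5421   2.6503  76.0776 -36.0393] [ 0.9374  1.3233 -0.4496] 0.05017425347852683
([0.0015, -0.1262, 0.1486], [1.706, 0.001, 0.0]) ([0.0215, -0.1262, 0.1486], [1.706, 0.001, 0.0])
```

Call:
drive_tool(offset=[[0,-0.1262,0.1486],[0,-0.1262,0.1486],[0,-0.1262,0.1486],[0,-0.1262,0.1486],[0,-0.1262,0.1486],[0,-0.1262,0.1486],[0.02,-0.1262,0.1486],[0.02,-0.1262,0.1486],[0.02,-0.1262,0.1486],[0.02,-0.1262,0.1486]], angular=[[1.706,0,0],[1.706,0,0],[1.706,0,0],[1.706,0,0],[1.706,0,0],[1.706,0,0],[1.706,0,0],[1.706,0,0],[1.706,0,0],[1.706,0,0]])

```text
time_s: 2.6
tool_pos: [0.5577, -0.0849, 0.1811]
tool_rot: [-6.6, 89.9, -124.4]
force: [0.1, -0.2, 0.5]
grip_width: 0.05
```

```bash
cat > pic.py <<'E'
from h import *
from cell import vision,telemetry
import sys
k=sys.argv[1]
out=[]
for n,(x0,y0,w,h) in(("top",(300,100,150,150)),("side",(300,120,150,150))):
    r=vision.read_camera(n); pickle.dump(r,open(f"pics/{n}{k}.pkl","wb"));im=r["pixels"][:,:,::-1]
    cv2.imwrite(f"pics/{n}{k}.png",im)
    out.append(cv2.resize(im[y0:y0+h,x0:x0+w],(400,400),interpolation=cv2.INTER_CUBIC))
cv2.imwrite(f"pics/z{k}.png",np.hstack(out))
E
python3 - <<'E'
from plan import *
o=telemetry.get_obs();print(o["tool_pos"],o["tool_rot"],o["qpos"],o["force"])
print(rel([.558,-.085,.116],-117.9))
E
python3 pic.py 1
```

```text
[ 0.5577 -0.0849  0.1811] [  -6.5839   89.9125 -124.4017] [ -36.8126   10.8227   48.3724   98.6921   -8.3013   74.2637 -104.4981] [ 0.0999 -0.237   0.4692]
([0.065, 0.0003, -0.0002], [0.001, 0.002, 0.0])
```

View pics/z1.png

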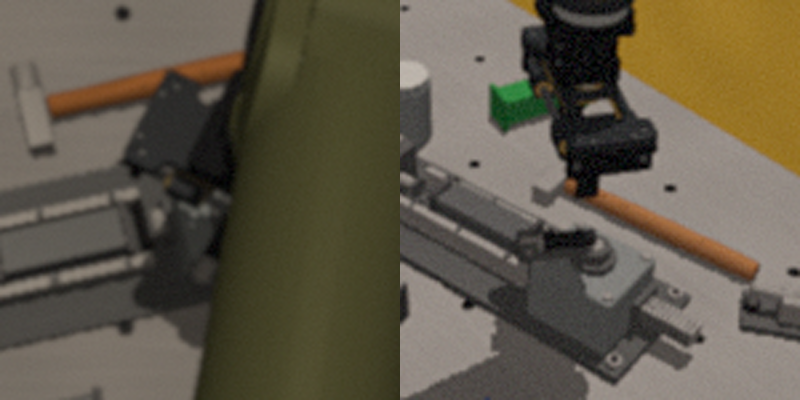

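The side view shows the open fingers above the housing, with the black grip clear at about (568,238). Going down to grip it.

Call:
drive_tool(offset=[[0.03,0,0],[0.05,0,0],[0.065,0,0],[0.065,0,0],[0.065,0,0]], angular=[[0,0,0],[0,0,0],[0,0,0],[0,0,0],[0,0,0]])

```text
time_s: 3.32
tool_pos: [0.5584, -0.0852, 0.1169]
tool_rot: [51.4, 89.9, -66.3]
force: [0.9, -0.2, 0.2]
grip_width: 0.0504
```

```bash
python3 pic.py 2
python3 - <<'E'
from plan import *
o=telemetry.get_obs();print(o["tool_pos"],o["tool_rot"],o["qpos"],o["force"])
E
```

```text
[ 0.5585 -0.0851  0.1171] [ 74.4757  89.9119 -43.2273] [ -35.2675   14.4745   47.5063  103.1353  -11.4722   67.3114 -101.9239] [-0.3725  0.1786  0.9387]
```

View pics/z2.png

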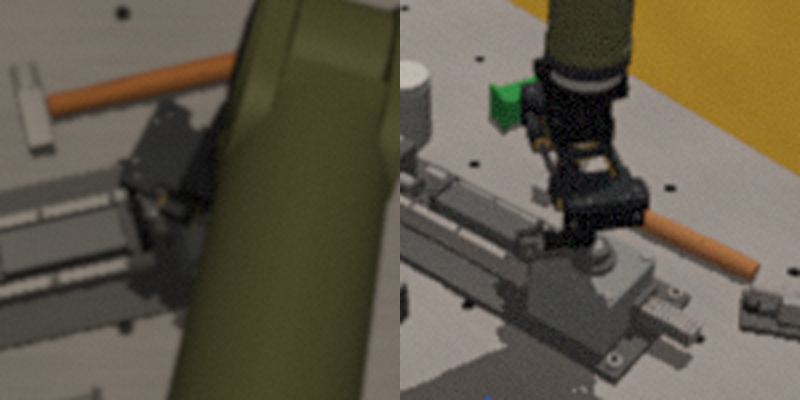

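The fingers straddle the grip at about (575,240) in the side view, with no contact force. Closing.

Call:
drive_tool(offset=[[0.001,0,0],[0.001,0,0],[0.001,0,0],[0.001,0,0],[0.001,0,0],[0.001,0,0]], angular=[[0,0,0],[0,0,0],[0,0,0],[0,0,0],[0,0,0],[0,0,0]], fingers=1, squeeze=15)

```text
time_s: 4.18
tool_pos: [0.5585, -0.0851, 0.1161]
tool_rot: [73.3, 89.9, -44.4]
force: [-0.0, -0.1, -0.1]
grip_width: 0.0021
```

```bash
cat > st.py <<'E'
from plan import *
o=telemetry.get_obs()
R=Ro.from_euler("xyz",o["tool_rot"],degrees=True).as_matrix()
print("t",o["time_s"],o["tool_pos"],"jaw",np.degrees(np.arctan2(R[1,2],R[0,2])),"F",o["force"],"M",o["wrist_torque"],"w",o["grip_width"]);print("q",o["qpos"])
E
python3 st.py
python3 - <<'E'
from plan import *
d=armdir(2.28);p=AX+.07*d
o=telemetry.get_obs();j=-117.9
t=o["tool_pos"]
# measured: radius from pivot & offset
r=(p-t[:2])@d; print("r",r,"lat",(t[:2]-p)@np.array([-d[1],d[0]]))
z0=t[2]
R=Ro.from_euler("xyz",o["tool_rot"],degrees=True).as_matrix()
for k in range(1,11):
    a=np.radians(9.2*k); q=np.r_[t[:2]+d*r*(1-np.cos(a)),z0+r*np.sin(a)]
    print((R.T@(q-t)).round(4).tolist(),end=",")
E
```

```text
t 4.175 [ 0.5585 -0.0851  0.1161] jaw -117.70223472526213 F [-0.0016 -0.0801 -0.0823] M [ 0.0349  0.1554 -0.0153] w 0.0020575431826746395
q [ -35.2354   14.5399   47.4826  103.1982  -11.5259   67.2032 -101.8816]
r 0.044507545080463694 lat -0.00012809513538606564
[-0.0071, -0.0006, 0.0],[-0.0141, -0.0023, -0.0],[-0.0206, -0.005, -0.0],[-0.0267, -0.0088, -0.0],[-0.032, -0.0135, -0.0],[-0.0366, -0.0191, -0.0001],[-0.0402, -0.0252, -0.0001],[-0.0427, -0.0319, -0.0001],[-0.0442, -0.0389, -0.0001],[-0.0445, -0.046, -0.0002],
```

The grip width is 2 mm, so the jaws closed on nothing. I'll look before moving.

```bash
python3 pic.py 3
python3 - <<'E'
from h import *
s=cv2.imread("pics/side3.png")[170:250,320:420]; cv2.imwrite("pics/s3z.png",cv2.resize(s,(750,600),interpolation=cv2.INTER_CUBIC))
E
```

```text
(no output)
```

View pics/s3z.png

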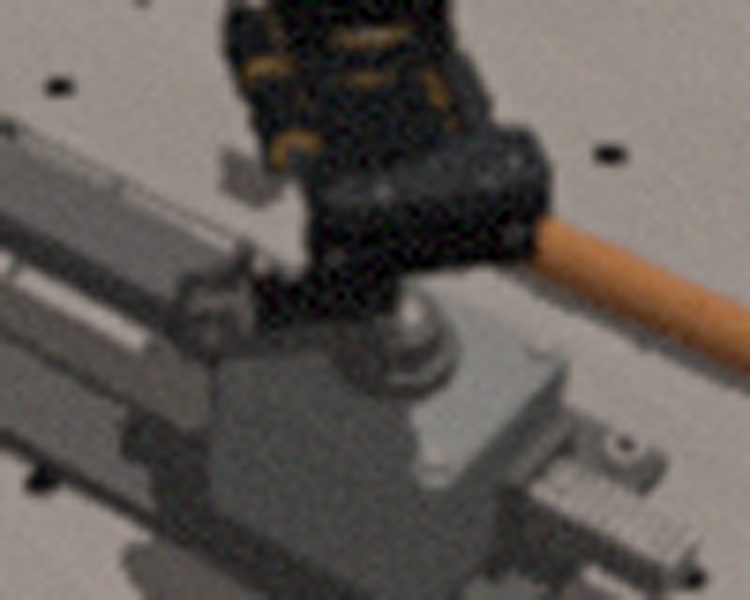

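View pics/top3.png

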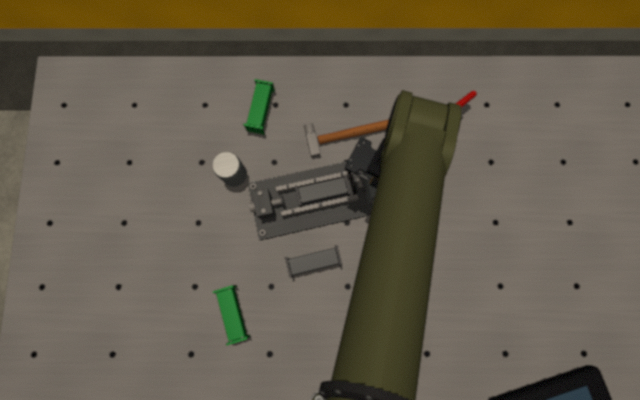

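Run:
```python
from plan import *
f=lambda P:((proj("side",P)-[320,170])*7.5).round(0)
t=np.array([.5585,-.0851,.116])
print("tip",f(t-[0,0,.008]),"tcp",f(t),"grasp",f(t+[0,0,.011]),"body",f(t+[0,0,.062]))
d=armdir(2.28);p=AX+.07*d
for r in(.012,.041,.07): print(r,f(np.r_[p-r*d,.12]))
print("pivot",f(np.r_[p,.12]))
from plan import telemetry
s=cv2.imread("pics/side3.png"); b=cv2.imread("pics/side0.png")
o=np.hstack([cv2.resize(x[185:235,330:400],(400,286),interpolation=cv2.INTER_CUBIC) for x in(b,s)])
o=cv2.convertScaleAbs(o,alpha=2.2,beta=0); cv2.imwrite("pics/c3.png",o)
```

```text
tip [330. 326.] tcp [331. 309.] grasp [333. 287.] body [341. 177.]
0.012 [243. 313.]
0.041 [322. 303.]
0.07 [401. 292.]
pivot [210. 317.]
```

View pics/c3.png

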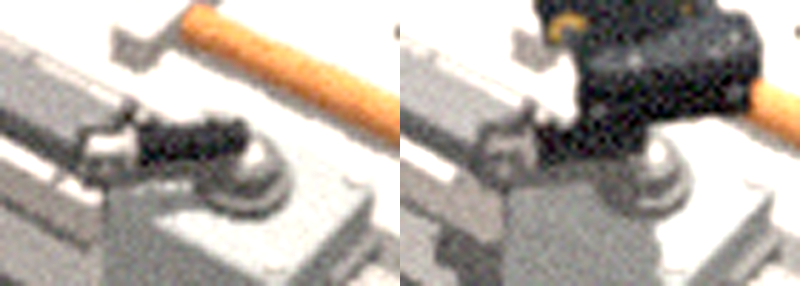

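Run:
```python
from plan import *
J=np.array([np.cos(np.radians(-117.7)),np.sin(np.radians(-117.7)),0]);N=np.array([-J[1],J[0],0])
t=np.array([.5585,-.0851,.1165]); outs=[]
for k,w in((2,.025),(3,.001)):
    s=cv2.imread(f"pics/side{k}.png"); s=cv2.resize(s[170:240,325:405],(400,350),interpolation=cv2.INTER_CUBIC);s=cv2.convertScaleAbs(s,alpha=2.5)
    raw=s.copy()
    for sg in(1,-1):
        for off in(w,w+.015):
            P=[t+sg*off*J+a*N*.0095+[0,0,b] for a,b in((1,-.008),(-1,-.008),(-1,.05),(1,.05))]
            q=np.array([(proj("side",p)-[325,170]+.5)*5-.5 for p in P]);cv2.polylines(s,[np.round(q).astype(int)],True,(0,255,0) if sg>0 else (0,0,255),1)
    outs+= [np.hstack([raw,s])]
cv2.imwrite("pics/f.png",cv2.resize(np.vstack(outs),(685,600)))
```

```text
(no output)
```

View pics/f.png

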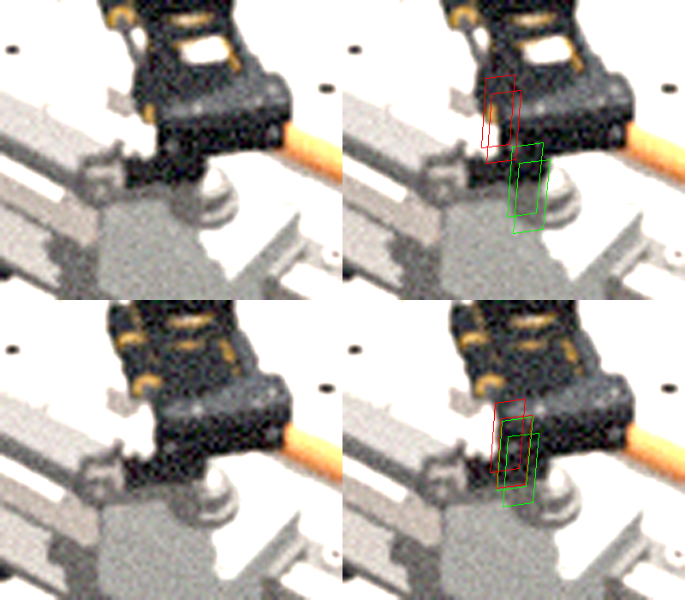

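Run:
```python
from plan import *
J=np.array([np.cos(np.radians(-117.9)),np.sin(np.radians(-117.9)),0]);N=np.array([-J[1],J[0],0])
t=np.array([.5577,-.0849,.1811]); outs=[]
for n,(x0,y0) in(("side",(325,95)),("top",(330,120))):
    s=cv2.imread(f"pics/{n}1.png"); s=cv2.resize(s[y0:y0+120,x0:x0+120],(400,400),interpolation=cv2.INTER_CUBIC);s=cv2.convertScaleAbs(s,alpha=3)
    f=400/120
    cv2.imwrite("pics/tmp.png",s); raw=s.copy()
    def pl(P,c):
        q=np.array([(proj(n,p)-[x0,y0]+.5)*f-.5 for p in P]);cv2.polylines(s,[np.round(q).astype(int)],True,c,1)
    for sg in(1,-1):
        for off in(.025,.04): pl([t+sg*off*J+a*N*.0095+[0,0,b] for a,b in((1,-.008),(-1,-.008),(-1,.05),(1,.05))],(0,255,0) if sg>0 else (0,0,255))
    pl([t+a*.095*J+b*N*.0375+[0,0,.062] for a,b in((1,1),(1,-1),(-1,-1),(-1,1))],(255,0,255))
    outs.append(np.hstack([raw,s]))
cv2.imwrite("pics/f1.png",cv2.resize(np.vstack(outs),(600,600)))
```

```text
(no output)
```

View pics/f1.png

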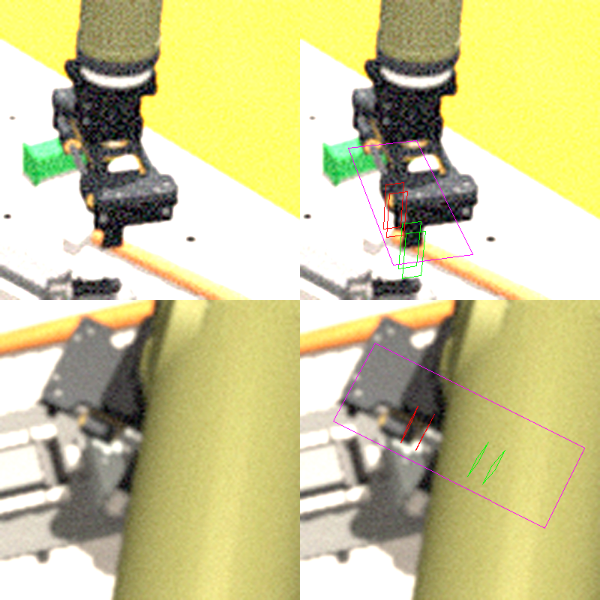

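The near finger shows roughly 15–25 mm higher than the tool geometry predicts, so the jaws probably closed above the grip. I'll check this by touching down gently with the fingers closed.

Call:
drive_tool(offset=[[0.001,0,0],[0.002,0,0],[0.003,0,0],[0.004,0,0]], angular=[[0,0,0],[0,0,0],[0,0,0],[0,0,0]])

```text
time_s: 4.78
tool_pos: [0.5585, -0.0852, 0.1121]
tool_rot: [72.3, 89.9, -45.4]
force: [0.7, 1.2, 0.6]
grip_width: 0.0005
```

Call:
drive_tool(offset=[[0.001,0,0],[0.002,0,0],[0.003,0,0],[0.004,0,0]], angular=[[0,0,0],[0,0,0],[0,0,0],[0,0,0]])

```text
time_s: 5.28
tool_pos: [0.5585, -0.0852, 0.108]
tool_rot: [71.0, 89.9, -46.8]
force: [0.7, -0.3, 1.9]
grip_width: 0.0005
```

Call:
drive_tool(offset=[[0.001,0,0],[0.002,0,0],[0.003,0,0],[0.003,0,0]], angular=[[0,0,0],[0,0,0],[0,0,0],[0,0,0]])

```text
time_s: 5.78
tool_pos: [0.5591, -0.0847, 0.1068]
tool_rot: [129.8, 89.9, 12.1]
force: [-3.1, 1.2, 11.4]
grip_width: 0.0005
```

```bash
python3 st.py; python3 pic.py 4;  python3 - <<'E'
import cv2
s=cv2.imread("pics/side4.png"); s=cv2.resize(s[165:245,320:410],(675,600),interpolation=cv2.INTER_CUBIC);cv2.imwrite("pics/s4z.png",cv2.convertScaleAbs(s,alpha=2.5))
E
```

```text
t 5.775 [ 0.5591 -0.0847  0.1068] jaw -117.69457412061261 F [-3.1033  1.1788 11.4213] M [ 0.3538  1.0852 -0.0126] w 0.00045085839216979886
q [ -34.9061   15.1943   47.2681  103.7362  -12.2008   66.1938 -101.3844]
```

View pics/s4z.png

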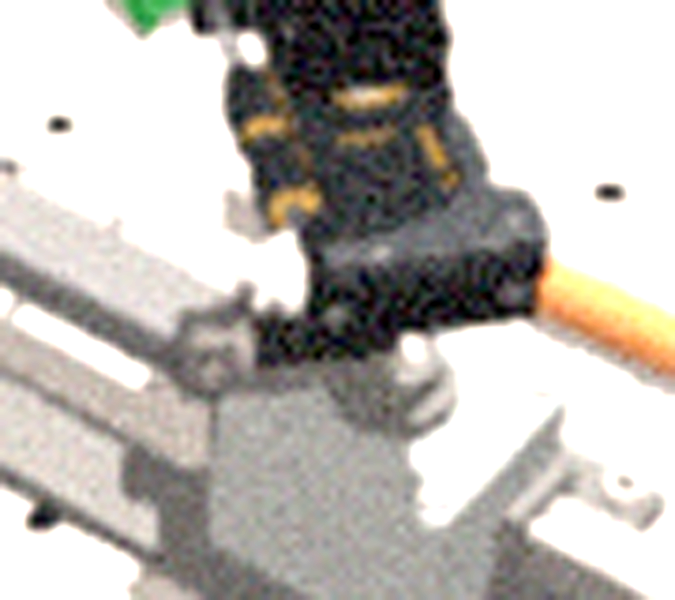

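Contact came at TCP z 0.107. If that is the grip's top at 0.129, the tips sit about 21 mm higher than the text says, which agrees with the pictures. I'll lift, open, and descend further while watching the force.

Call:
drive_tool(offset=[[-0.012,0,0],[-0.012,0,0],[-0.012,0,0],[-0.012,0,0],[-0.012,0,0],[-0.008,0,0],[-0.004,0,0],[0,0,0],[0.002,0,0],[0.002,0,0]], angular=[[0,0,0],[0,0,0],[0,0,0],[0,0,0],[0,0,0],[0,0,0],[0,0,0],[0,0,0],[0,0,0],[0,0,0]], fingers=0.1)

```text
time_s: 7.12
tool_pos: [0.559, -0.0848, 0.1046]
tool_rot: [128.0, 89.9, 10.3]
force: [-0.2, -0.4, 0.6]
grip_width: 0.039
```

```bash
python3 st.py; python3 pic.py 5;  python3 - <<'E'
import cv2
s=cv2.imread("pics/side5.png"); s=cv2.resize(s[165:245,320:410],(675,600),interpolation=cv2.INTER_CUBIC);cv2.imwrite("pics/s5z.png",cv2.convertScaleAbs(s,alpha=2.5))
E
```

```text
t 7.125 [ 0.559  -0.0848  0.1046] jaw -117.69852238017866 F [-0.205  -0.3625  0.5923] M [-0.0202  0.1874 -0.0024] w 0.03898031513318984
q [ -34.8441   15.3472   47.2247  103.8669  -12.3211   65.9791 -101.2941]
```

View pics/s5z.png

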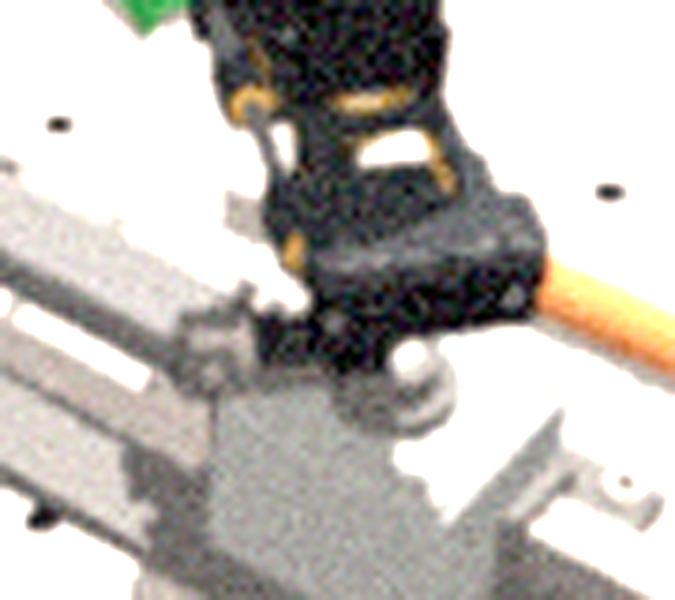

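Run:
```python
from plan import *
J=np.array([np.cos(np.radians(-117.7)),np.sin(np.radians(-117.7)),0])
for off in(.0195,.035):
  for z in (.09,.10,.11,.12,.13): print(off,z,(proj("side",np.r_[[.559,-.0848],z]+J*off)-[320,165])*7.5)
```

```text
0.0195 0.09 [341.2223 435.183 ]
0.0195 0.1 [342.9266 415.2109]
0.0195 0.11 [344.6526 394.9839]
0.0195 0.12 [346.4008 374.4969]
0.0195 0.13 [348.1716 353.7449]
0.035 0.09 [352.6291 465.4165]
0.035 0.1 [354.4262 445.408 ]
0.035 0.11 [356.2465 425.1411]
0.035 0.12 [358.0905 404.6107]
0.035 0.13 [359.9586 383.8117]
```

Call:
drive_tool(offset=[[0.003,0,0],[0.006,0,0],[0.009,0,0],[0.009,0,0]], angular=[[0,0,0],[0,0,0],[0,0,0],[0,0,0]])

```text
time_s: 7.72
tool_pos: [0.559, -0.0847, 0.0955]
tool_rot: [130.9, 89.9, 13.2]
force: [-0.1, 0.6, -0.3]
grip_width: 0.0394
```

Call:
drive_tool(offset=[[0.003,0,0],[0.006,0,0],[0.0075,0,0],[0.0075,0,0]], angular=[[0,0,0],[0,0,0],[0,0,0],[0,0,0]])

```text
time_s: 8.22
tool_pos: [0.5589, -0.0848, 0.0879]
tool_rot: [128.0, 89.9, 10.3]
force: [-0.3, 0.2, 0.6]
grip_width: 0.0392
```

Call:
drive_tool(offset=[[0,0,0],[0,0,0],[0,0,0],[0,0,0],[0,0,0]], angular=[[0,0,0],[0,0,0],[0,0,0],[0,0,0],[0,0,0]], fingers=1, squeeze=12)

```text
time_s: 8.85
tool_pos: [0.5593, -0.0842, 0.088]
tool_rot: [140.1, 89.9, 22.5]
force: [1.0, 0.8, -0.0]
grip_width: 0.0175
```

```bash
python3 st.py; python3 pic.py 6
```

```text
t 8.85 [ 0.5593 -0.0842  0.088 ] jaw -117.68502930944858 F [ 0.9637  0.8207 -0.0212] M [ 0.3133 -0.1146 -0.1204] w 0.01750491316165885
q [ -34.3185   16.515    46.8042  104.8057  -13.3828   64.236  -100.5236]
```

View pics/z6.png

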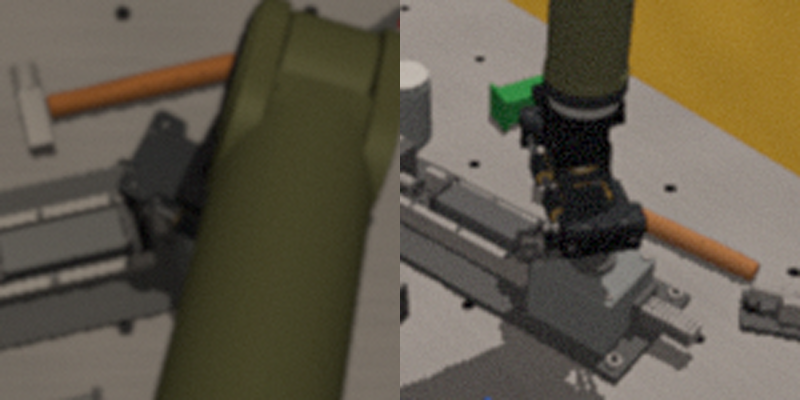

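The jaws hold the grip at 17.5 mm. Now the first half of the upward arc.

Call:
drive_tool(offset=[[-0.0035,-0.0001,0],[-0.007,-0.0006,0],[-0.0141,-0.0023,0],[-0.0206,-0.005,0],[-0.0267,-0.0088,0],[-0.032,-0.0135,0],[-0.032,-0.0135,0]], angular=[[0,0,0],[0,0,0],[0,0,0],[0,0,0],[0,0,0],[0,0,0],[0,0,0]])

```text
time_s: 9.82
tool_pos: [0.5475, -0.0773, 0.1209]
tool_rot: [148.7, 89.8, 31.1]
force: [2.0, 3.2, 0.9]
grip_width: 0.0178
```

```bash
python3 st.py; python3 pic.py 7
```

```text
t 9.825 [ 0.5475 -0.0773  0.1209] jaw -117.639517510838 F [2.0306 3.1892 0.9495] M [ 0.8088 -0.3522 -0.1671] w 0.017794009221627195
q [ -36.8605   12.2235   47.7062  104.6355   -9.9418   67.2103 -103.5916]
```

View pics/z7.png

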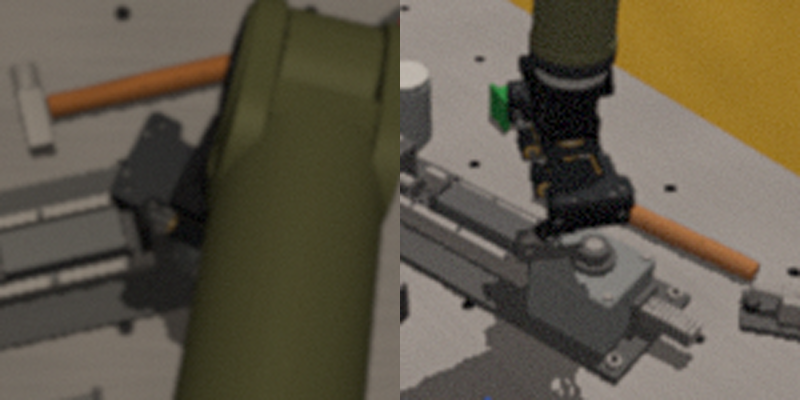

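Call:
drive_tool(offset=[[-0.0046,-0.0056,-0.0005],[-0.0082,-0.0117,-0.001],[-0.0107,-0.0184,-0.001],[-0.0119,-0.025,-0.001],[-0.012,-0.029,-0.001],[-0.012,-0.029,-0.001]], angular=[[0,0,0],[0,0,0],[0,0,0],[0,0,0],[0,0,0],[0,0,0]])

```text
time_s: 10.68
tool_pos: [0.5241, -0.0641, 0.1345]
tool_rot: [125.0, 89.6, 7.4]
force: [4.3, 0.6, 5.1]
grip_width: 0.0172
```

```bash
python3 st.py; python3 pic.py 8
python3 - <<'E'
import cv2
s=cv2.imread("pics/side8.png"); s=cv2.resize(s[160:240,310:400],(675,600),interpolation=cv2.INTER_CUBIC);cv2.imwrite("pics/s8z.png",cv2.convertScaleAbs(s,alpha=2.5))
E
```

```text
t 10.675 [ 0.5241 -0.0641  0.1345] jaw -117.65453831966657 F [4.2632 0.5884 5.0776] M [ 0.0713 -0.9891 -0.0341] w 0.017197495456005792
q [ -40.1736    6.8037   47.7214  107.2914   -5.5558   67.7805 -108.241 ]
```

View pics/s8z.png

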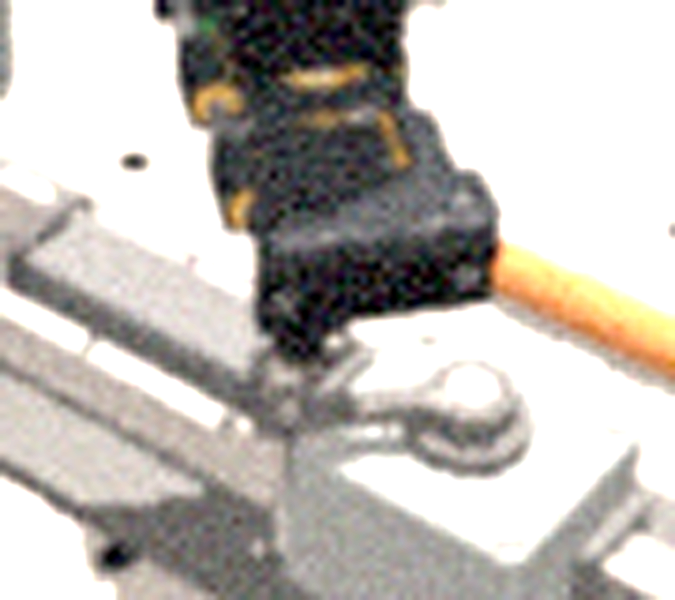

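Call:
drive_tool(offset=[[-0.001,-0.001,0],[-0.001,-0.002,0],[-0.001,-0.003,0],[-0.001,-0.003,0]], angular=[[0,0,0],[0,0,0],[0,0,0],[0,0,0]])

```text
time_s: 11.28
tool_pos: [0.5215, -0.0628, 0.1355]
tool_rot: [123.9, 89.6, 6.3]
force: [4.1, 1.2, -1.7]
grip_width: 0.0173
```

```bash
python3 st.py
```

```text
t 11.275 [ 0.5215 -0.0628  0.1355] jaw -117.65264466815933 F [ 4.0645  1.193  -1.6996] M [ 0.3352 -0.8957  0.037 ] w 0.017269924522111492
q [ -40.4506    6.2487   47.6395  107.5732   -5.0919   67.8523 -108.746 ]
```

Call:
drive_tool(offset=[[0,-0.001,0],[0,-0.002,0],[0,-0.0025,0],[0,-0.0025,0]], angular=[[0,0,0],[0,0,0],[0,0,0],[0,0,0]])

```text
time_s: 11.78
tool_pos: [0.5197, -0.0617, 0.1358]
tool_rot: [122.1, 89.5, 4.4]
force: [4.9, 1.1, -0.1]
grip_width: 0.018
```

```bash
python3 st.py
```

```text
t 11.775 [ 0.5197 -0.0617  0.1358] jaw -117.65248221469515 F [ 4.9088  1.106  -0.0502] M [ 0.3147 -1.0337  0.0427] w 0.017990578542309295
q [ -40.6664    5.8265   47.5743  107.847    -4.7457   67.7968 -109.1333]
```

The handle is up: the TCP sits 70.8 mm from the shaft axis, as it should when upright. I'll plan the winding arc next.

```bash
cat > wind.py <<'E'
from plan import *
import sys
# args: dc total, rows, [settle], [cx cy r]
dc=float(sys.argv[1]);n=int(sys.argv[2]);st=int(sys.argv[3]) if len(sys.argv)>3 else 0
c=np.array([float(v) for v in sys.argv[4:6]]) if len(sys.argv)>5 else AX
rad=float(sys.argv[6]) if len(sys.argv)>6 else .0700
o=telemetry.get_obs();R=Ro.from_euler("xyz",o["tool_rot"],degrees=True).as_matrix();t=o["tool_pos"]
v=t[:2]-c; th=np.arctan2(v[1],v[0])
u=v/np.linalg.norm(v);tg=np.array([u[1],-u[0]])
F=o["force"][:2]
cr=(np.radians(YAW-90)-th)%(2*np.pi)
print("t",o["time_s"],"r",np.linalg.norm(v),"crank mod2pi",cr,"ram mm",cr*10,"Frad",F@u,"Ftan",-F@tg,"Fz",o["force"][2],"z",t[2],"w",o["grip_width"],"q3,q7",o["qpos"][[2,6]])
zt=float(sys.argv[7]) if len(sys.argv)>7 else t[2]
rows=[];Q=[]
Rt=down(-117.7)
rv=Ro.from_matrix(R.T@Rt).as_rotvec().round(3).tolist()
for k in range(1,n+1):
    a=th-dc*k/n
    q=np.r_[c+rad*np.array([np.cos(a),np.sin(a)]),zt]; rows.append((R.T@(q-t)).round(4).tolist())
rows+= [rows[-1]]*st
print(rows);print(rv,len(rows))
E
python3 wind.py 0.6 6 2 .581 -.0972 .070 .1355
```

```text
t 11.775 r 0.07081743838258397 crank mod2pi 2.317080271988234 ram mm 23.17080271988234 Frad -3.6946202408316138 Ftan -3.415980986831904 Fz -0.05017909731582604 z 0.1358126001643118 w 0.017990578542309295 q3,q7 [  47.5743 -109.1333]
[[0.0004, 0.0015, -0.0069], [0.0004, 0.0028, -0.0138], [0.0004, 0.0048, -0.0205], [0.0005, 0.0075, -0.027], [0.0005, 0.0108, -0.0331], [0.0006, 0.0147, -0.0389], [0.0006, 0.0147, -0.0389], [0.0006, 0.0147, -0.0389]]
[0.001, -0.005, -0.007] 8
```

Call:
drive_tool(offset=[[0.0004,0.0015,-0.0069],[0.0004,0.0028,-0.0138],[0.0004,0.0048,-0.0205],[0.0005,0.0075,-0.027],[0.0005,0.0108,-0.0331],[0.0006,0.0147,-0.0389],[0.0006,0.0147,-0.0389],[0.0006,0.0147,-0.0389]], angular=[[0,0,0],[0,0,0],[0,0,0],[0,0,0],[0,0,0],[0,0,0],[0,0,0],[0,0,0]], squeeze=25)

```text
time_s: 12.78
tool_pos: [0.5477, -0.0352, 0.1354]
tool_rot: [143.9, 89.9, 26.1]
force: [-6.2, -1.6, 8.9]
grip_width: 0.0174
```

```bash
python3 wind.py 1.2 9 1 .581 -.0972 .070 .1355; python3 pic.py 9
```

```text
t 12.775 r 0.07038566519130483 crank mod2pi 2.8698088959713437 ram mm 28.698088959713438 Frad 1.496502014449456 Ftan 6.202827696674503 Fz 8.883808933300669 z 0.13539102003579995 w 0.01741549876337957 q3,q7 [  46.5065 -109.5303]
[[-0.0001, 0.006, -0.0072], [-0.0001, 0.0127, -0.0137], [-0.0001, 0.0201, -0.0193], [-0.0001, 0.0283, -0.0239], [-0.0, 0.0369, -0.0273], [-0.0, 0.046, -0.0296], [-0.0, 0.0552, -0.0306], [-0.0, 0.0646, -0.0304], [-0.0, 0.0738, -0.029], [-0.0, 0.0738, -0.029]]
[-0.001, -0.001, -0.001] 10
```

View pics/z9.png

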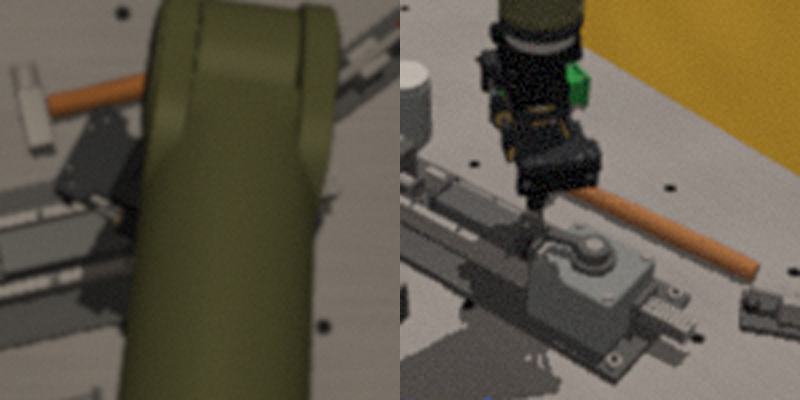

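Call:
drive_tool(offset=[[-0.0006,0.006,-0.0072],[-0.001,0.0127,-0.0137],[-0.001,0.0201,-0.0193],[-0.001,0.0283,-0.0239],[-0.001,0.0369,-0.0273],[-0.001,0.046,-0.0296],[-0.001,0.0552,-0.0306],[-0.001,0.0646,-0.0304],[-0.001,0.0738,-0.029],[-0.001,0.0738,-0.029]], angular=[[0,0,0],[0,0,0],[0,0,0],[0,0,0],[0,0,0],[0,0,0],[0,0,0],[0,0,0],[0,0,0],[0,0,0]])

```text
time_s: 14.12
tool_pos: [0.6234, -0.0443, 0.1357]
tool_rot: [-71.3, 89.6, 170.9]
force: [-4.9, 0.8, 4.9]
grip_width: 0.0172
```

```bash
python3 wind.py 1.2 9 1 .581 -.0972 .070 ; python3 pic.py 10
```

```text
t 14.125 r 0.0677678404946022 crank mod2pi 4.03952129817744 ram mm 40.3952129817744 Frad -2.449747807305973 Ftan 4.259822112514037 Fz 4.878201563491546 z 0.13573560926403272 w 0.01717528719935488 q3,q7 [  44.9778 -103.6712]
[[-0.0001, 0.0094, 0.0002], [-0.0001, 0.0181, 0.0037], [-0.0001, 0.0261, 0.0084], [-0.0002, 0.0335, 0.0141], [-0.0002, 0.0401, 0.0207], [-0.0002, 0.0457, 0.0282], [-0.0002, 0.0503, 0.0363], [-0.0002, 0.0538, 0.0449], [-0.0002, 0.056, 0.054], [-0.0002, 0.056, 0.054]]
[-0.002, 0.002, 0.006] 10
```

View pics/z10.png

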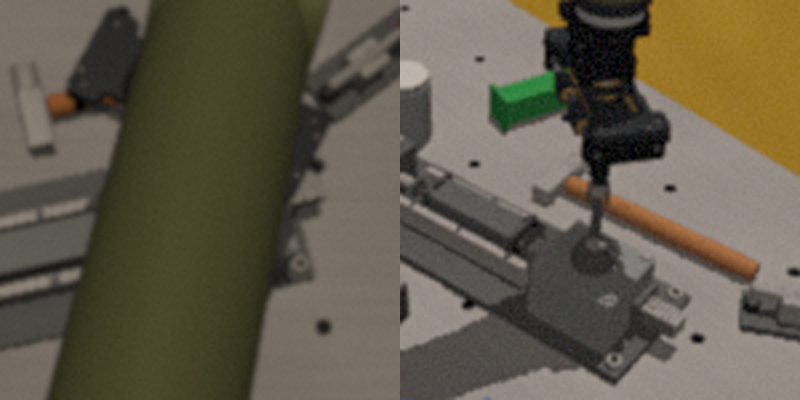

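```bash
python3 wind.py 1.2 9 1 .579 -.0982 .0695 .1365
```

```text
t 14.225 r 0.0698804596828441 crank mod2pi 4.054159824832967 ram mm 40.54159824832966 Frad -3.582809061388841 Ftan 4.529456133945399 Fz 4.318938057043377 z 0.13574711007945794 w 0.017242712371947112 q3,q7 [  44.9833 -103.6767]
[[-0.0008, 0.0088, 0.0029], [-0.0008, 0.0173, 0.0065], [-0.0009, 0.0253, 0.0113], [-0.0009, 0.0325, 0.017], [-0.0009, 0.039, 0.0237], [-0.0009, 0.0444, 0.0312], [-0.0009, 0.0489, 0.0393], [-0.0009, 0.0522, 0.048], [-0.0009, 0.0543, 0.057], [-0.0009, 0.0543, 0.057]]
[-0.002, 0.002, 0.005] 10
```

Call:
drive_tool(offset=[[-0.0008,0.0088,0.0029],[-0.0008,0.0173,0.0065],[-0.0009,0.0253,0.0113],[-0.0009,0.0325,0.017],[-0.0009,0.039,0.0237],[-0.0009,0.0444,0.0312],[-0.0009,0.0489,0.0393],[-0.0009,0.0522,0.048],[-0.0009,0.0543,0.057],[-0.0009,0.0543,0.057]], angular=[[0,0,0],[0,0,0],[0,0,0],[0,0,0],[0,0,0],[0,0,0],[0,0,0],[0,0,0],[0,0,0],[0,0,0]])

```text
time_s: 15.48
tool_pos: [0.6396, -0.1161, 0.1356]
tool_rot: [-88.0, 88.8, 154.2]
force: [-12.7, 8.3, 10.1]
grip_width: 0.0172
```

```bash
python3 pic.py 11; python3 wind.py 1.0 8 1 .579 -.0982 .0695 .1365;  python3 - <<'E'
import cv2
s=cv2.imread("pics/top11.png"); s=cv2.resize(s[150:250,235:385],(750,500),interpolation=cv2.INTER_CUBIC);cv2.imwrite("pics/t11z.png",cv2.convertScaleAbs(s,alpha=1.8))
E
```

```text
t 15.575 r 0.06314991175150171 crank mod2pi 5.221193048881194 ram mm 52.21193048881194 Frad -14.844594874011678 Ftan 3.4452605044939415 Fz 10.42145613867792 z 0.13563616087454838 w 0.017396124390963913 q3,q7 [ 44.9945 -95.6929]
[[-0.001, 0.0074, 0.0074], [-0.001, 0.0075, 0.016], [-0.001, 0.0065, 0.0247], [-0.0009, 0.0044, 0.0331], [-0.0008, 0.0013, 0.0412], [-0.0007, -0.0028, 0.0489], [-0.0006, -0.0078, 0.056], [-0.0005, -0.0137, 0.0624], [-0.0005, -0.0137, 0.0624]]
[-0.001, 0.001, 0.02] 9
```

View pics/t11z.png

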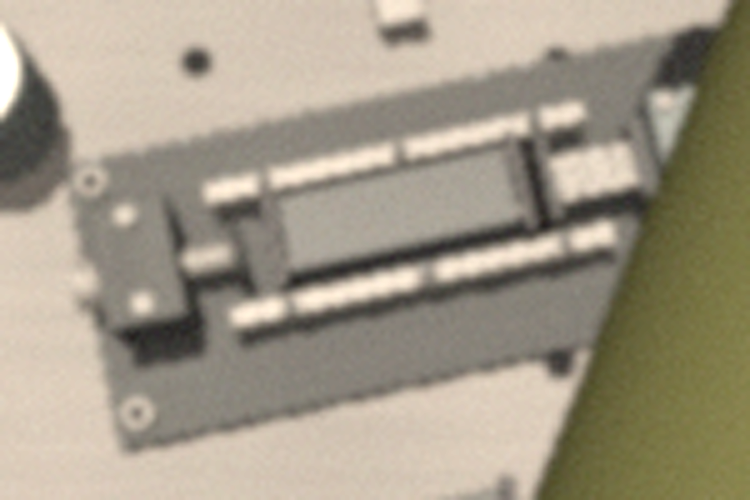

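View pics/side11.png

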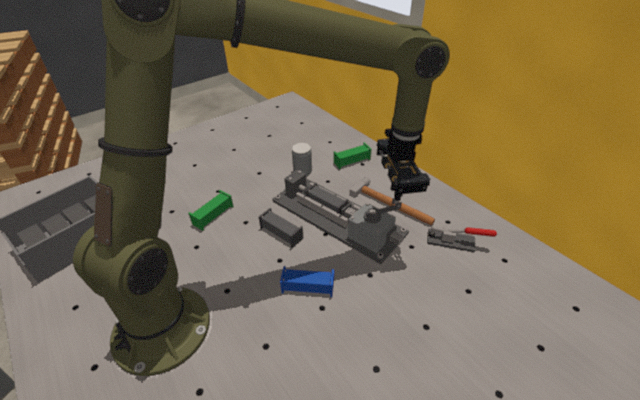

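Run:
```python
import numpy as np
from scipy.optimize import least_squares
P=np.array([(.5197,-.0617),(.5477,-.0352),(.6234,-.0443),(.6396,-.1161)])
for S in([0,1,2,3],[1,2,3]):
    for r in(.07,.068,.072):
        s=least_squares(lambda c:np.linalg.norm(P[S]-c,axis=1)-r,[.58,-.097]);print(S,r,s.x,s.fun*1e3)
```

```text
[0, 1, 2, 3] 0.07 [ 0.57610051 -0.09818149] [-2.82919524 -0.91123799  1.69697362 -4.02077821]
[0, 1, 2, 3] 0.068 [ 0.57718687 -0.095511  ] [-1.30723834 -0.8666067   0.97984858 -2.27857911]
[0, 1, 2, 3] 0.072 [ 0.57493135 -0.10095809] [-4.23791865 -0.82645846  2.56104575 -5.58229276]
[1, 2, 3] 0.07 [ 0.57464482 -0.09728041] [-2.32429913  1.99993644 -2.37343671]
[1, 2, 3] 0.068 [ 0.57650441 -0.09515122] [-1.48802448  1.17400748 -1.51763341]
[1, 2, 3] 0.072 [ 0.57277638 -0.09941988] [-3.05786301  2.83950923 -3.126041  ]
```

Run:
```python
import cv2
s=cv2.imread("pics/side11.png"); s=cv2.resize(s[150:250,340:440],(600,600),interpolation=cv2.INTER_CUBIC);cv2.imwrite("pics/s11z.png",cv2.convertScaleAbs(s,alpha=1.8))
```

```text
(no output)
```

View pics/s11z.png

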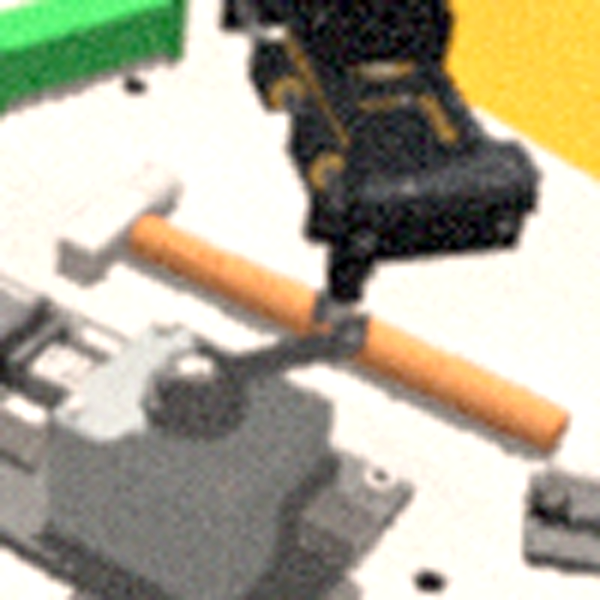

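Run:
```python
from plan import *
p=pt("side",(340+343/6,150+325/6),.122);h=pt("side",(340+197/6,150+368/6),.109)
print("clevis",p,"hub",h,p-h,np.linalg.norm((p-h)[:2]))
for c in(AX,h[:2]):
    v=p[:2]-c;print(np.linalg.norm(v),(np.radians(YAW-90)-np.arctan2(v[1],v[0]))%(2*np.pi))
# project pivot/handle top for candidates
```

```text
clevis [ 0.6429 -0.1246  0.122 ] hub [ 0.5821 -0.0948  0.109 ] [ 0.0608 -0.0299  0.013 ] 0.06773722128025979
0.06768544665259807 5.351592901513007
0.06773722128025979 5.391098239745568
```

The tool is reading 15 N radially, and the camera puts the clevis about 8 mm from where the tool sits, so the handle has slid sideways in the pads. I'll let go, lift, turn the wrist half round so the jaws can follow the crank tangentially, and regrip.

Call:
drive_tool(offset=[[0,0,0],[0,0,0],[0,0,0],[-0.03,0,0],[-0.065,0,0],[-0.065,0,0],[-0.065,0,0],[-0.065,0,0],[-0.065,0,0],[-0.065,0,0]], angular=[[0,0,0],[0,0,0],[0,0,0],[0,0,0],[0,0,0],[-0.19,0,0],[-0.37,0,0],[-0.56,0,0],[-0.74,0,0],[-0.93,0,0]], fingers=-0.15)

```text
time_s: 16.82
tool_pos: [0.6408, -0.1171, 0.2005]
tool_rot: [-138.6, 88.8, 157.1]
force: [-0.4, 0.4, -0.6]
grip_width: 0.05
```

Call:
drive_tool(offset=[[0,0,0],[0,0,0],[0,0,0],[0,0,0],[0,0,0],[0,0,0],[0,0,0],[0,0,0],[0,0,0],[0,0,0]], angular=[[-0.19,0,0],[-0.37,0,0],[-0.56,0,0],[-0.74,0,0],[-0.93,0,0],[-1.11,0,0],[-1.3,0,0],[-1.49,0,0],[-1.67,0,0],[-1.86,0,0]])

```text
time_s: 18.08
tool_pos: [0.6408, -0.1177, 0.2002]
tool_rot: [116.0, 88.8, 158.4]
force: [0.4, -0.1, 0.2]
grip_width: 0.0499
```

```bash
python3 st.py; python3 pic.py 12
python3 - <<'E'
import cv2,numpy as np
s=cv2.imread("pics/side12.png"); s=cv2.resize(s[140:240,340:440],(500,500),interpolation=cv2.INTER_CUBIC);
t=cv2.imread("pics/top12.png"); t=cv2.resize(t[130:230,330:390],(300,500),interpolation=cv2.INTER_CUBIC);
cv2.imwrite("pics/s12z.png",cv2.convertScaleAbs(np.hstack([s,t]),alpha=1.8))
E
```

```text
t 18.075 [ 0.6408 -0.1177  0.2002] jaw 42.46064569246197 F [ 0.4473 -0.0907  0.1607] M [-0.0299 -0.0086  0.0624] w 0.04990951255165971
q [-6.9622 19.93   19.8014 82.5285 -6.9352 79.8522 55.5559]
```

View pics/s12z.png

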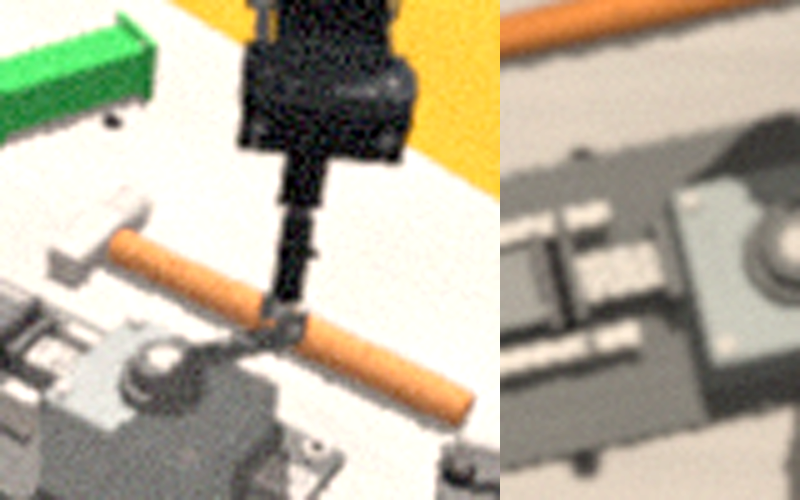

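Run:
```python
from plan import *
print("top of grip",pt("side",(340+298/5,140+210/5),.19),"low",pt("side",(340+287/5,140+298/5),.132))
for cr,fo in((5.30,1.57),(5.4,1.57),(5.35,1.45)):
    s=cv2.imread("pics/side12.png"); s=cv2.resize(s[140:240,340:440],(500,500),interpolation=cv2.INTER_CUBIC);s=cv2.convertScaleAbs(s,alpha=1.8)
    overlay("side",s,340,140,5,.581,-.0972,12.7,cr,fo); cv2.imwrite(f"pics/m{cr}.png",s[120:420,100:400])
cv2.imwrite("pics/m.png",np.hstack([cv2.imread(f"pics/m{c}.png") for c in(5.3,5.4)]))
```

```text
top of grip [ 0.6499 -0.116   0.19  ] low [ 0.6479 -0.1192  0.132 ]
```

View pics/m.png

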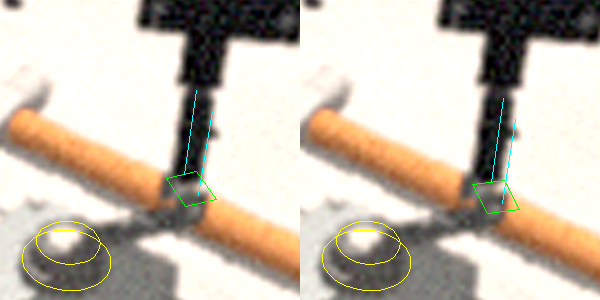

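Run:
```python
from plan import *
print(rel([.648,-.1175,.2],73.3),rel([.648,-.1175,.143],73.3))
```

```text
([0.0001, -0.0047, 0.0055], [-0.544, -0.004, -0.02]) ([0.0571, -0.0057, 0.006], [-0.544, -0.004, -0.02])
```

Call:
drive_tool(offset=[[0,-0.0047,0.0055],[0,-0.0047,0.0055],[0,-0.0047,0.0055],[0,-0.0047,0.0055],[0.02,-0.005,0.0057],[0.04,-0.0055,0.006],[0.057,-0.0057,0.006],[0.057,-0.0057,0.006]], angular=[[-0.18,-0.001,-0.006],[-0.36,-0.002,-0.012],[-0.544,-0.004,-0.02],[-0.544,-0.004,-0.02],[-0.544,-0.004,-0.02],[-0.544,-0.004,-0.02],[-0.544,-0.004,-0.02],[-0.544,-0.004,-0.02]])

```text
time_s: 19.18
tool_pos: [0.6464, -0.1171, 0.1402]
tool_rot: [96.1, 89.7, 169.4]
force: [-0.2, 0.3, -0.2]
grip_width: 0.0499
```

```bash
python3 st.py; python3 pic.py 13
python3 - <<'E'
import cv2,numpy as np
s=cv2.imread("pics/side13.png"); s=cv2.resize(s[140:240,340:440],(600,600),interpolation=cv2.INTER_CUBIC);
cv2.imwrite("pics/s13z.png",cv2.convertScaleAbs(s,alpha=1.8))
E
```

```text
t 19.175 [ 0.6464 -0.1171  0.1402] jaw 73.26458197542188 F [-0.2242  0.2744 -0.1962] M [-0.043   0.002   0.0208] w 0.04991900541244106
q [-3.6628 21.4817 14.9772 86.9245 -5.6931 72.606  85.3128]
```

View pics/s13z.png

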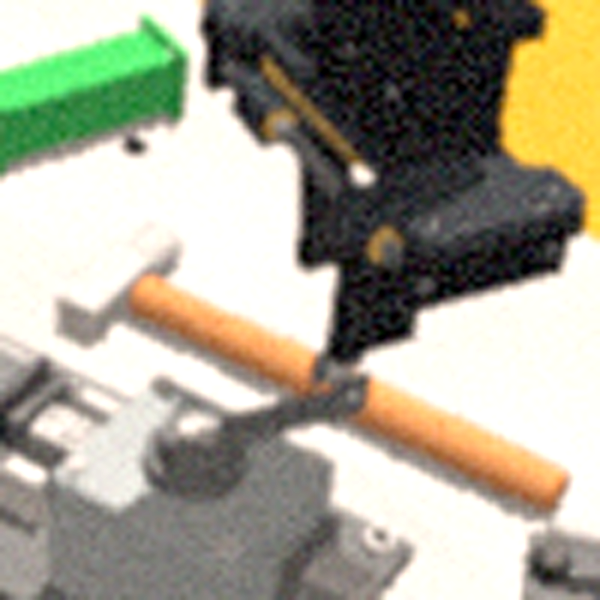

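The handle is between the open fingers, with the clevis at about (343,380) in the zoom and no contact force. Closing.

Call:
drive_tool(offset=[[-0.002,0,0],[-0.002,0,0],[-0.002,0,0],[-0.002,0,0],[-0.002,0,0]], angular=[[0,0,0],[0,0,0],[0,0,0],[0,0,0],[0,0,0]], fingers=1, squeeze=20)

```text
time_s: 19.9
tool_pos: [0.6478, -0.1189, 0.1453]
tool_rot: [-165.3, 89.9, -92.1]
force: [-1.0, -3.1, 1.9]
grip_width: 0.0172
```

```bash
cat > wr.py <<'E'
# co-rotating winding: args dc rows settle cx cy r z jawofs
from plan import *
import sys
dc=float(sys.argv[1]);n=int(sys.argv[2]);st=int(sys.argv[3]);c=np.array([float(sys.argv[4]),float(sys.argv[5])]);rad=float(sys.argv[6])
o=telemetry.get_obs();R=Ro.from_euler("xyz",o["tool_rot"],degrees=True).as_matrix();t=o["tool_pos"]
zt=float(sys.argv[7]) if len(sys.argv)>7 else t[2]
v=t[:2]-c; th=np.arctan2(v[1],v[0]);u=v/np.linalg.norm(v);tg=np.array([u[1],-u[0]]);F=o["force"][:2]
cr=(np.radians(YAW-90)-th)%(2*np.pi)
jaw=np.degrees(np.arctan2(R[1,2],R[0,2]))
print("t",o["time_s"],t,"r",np.linalg.norm(v).round(4),"crank",cr.round(3),"jaw-tan",((jaw-np.degrees(th)-90+90)%180-90).round(1),"Frad",(F@u).round(2),"Ftan",(-F@tg).round(2),"Fz",o["force"][2].round(2),"w",o["grip_width"].round(4),"q",o["qpos"].round(0))
rows=[];rot=[]
for k in range(1,n+1):
    a=th-dc*k/n
    q=np.r_[c+rad*np.array([np.cos(a),np.sin(a)]),zt]; rows.append((R.T@(q-t)).round(4).tolist())
    j=np.degrees(a)+90; rot.append(Ro.from_matrix(R.T@down(j)).as_rotvec().round(3).tolist())
rows+=[rows[-1]]*st;rot+=[rot[-1]]*st
print(rows);print(rot)
E
python3 wr.py 1.0 8 1 .580 -.0977 .070
```

```text
Traceback (most recent call last):
  File "wr.py", line 10, in <module>
    print("t",o["time_s"],t,"r",np.linalg.norm(v).round(4),"crank",cr.round(3),"jaw-tan",((jaw-np.degrees(th)-90+90)%180-90).round(1),"Frad",(F@u).round(2),"Ftan",(-F@tg).round(2),"Fz",o["force"][2].round(2),"w",o["grip_width"].round(4),"q",o["qpos"].round(0))
                                                                                                                                                                                                                    ^^^^^^^^^^^^^^^^^^^^^
AttributeError: 'float' object has no attribute 'round'
```

```bash
sed -i 's/o\["grip_width"\].round(4)/round(o["grip_width"],4)/' wr.py; python3 wr.py 0.8 8 1 .580 -.0977 .070 .144
```

```text
t 19.9 [ 0.6478 -0.1189  0.1453] r 0.0711 crank 5.237 jaw-tan 0.6 Frad -0.04 Ftan -3.3 Fz 1.86 w 0.0172 q [-4. 21. 15. 87. -6. 73. 85.]
[[0.0013, 0.0015, -0.007], [0.0013, 0.0026, -0.0139], [0.0013, 0.0044, -0.0206], [0.0013, 0.0069, -0.0272], [0.0013, 0.01, -0.0335], [0.0013, 0.0137, -0.0394], [0.0013, 0.018, -0.0449], [0.0013, 0.0228, -0.05], [0.0013, 0.0228, -0.05]]
[[0.11, -0.001, 0.0], [0.21, -0.001, 0.0], [0.31, -0.001, 0.0], [0.41, -0.001, 0.001], [0.51, -0.001, 0.001], [0.61, -0.001, 0.001], [0.71, -0.001, 0.001], [0.81, -0.001, 0.001], [0.81, -0.001, 0.001]]
```

Call:
drive_tool(offset=[[0.0013,0.0015,-0.007],[0.0013,0.0026,-0.0139],[0.0013,0.0044,-0.0206],[0.0013,0.0069,-0.0272],[0.0013,0.01,-0.0335],[0.0013,0.0137,-0.0394],[0.0013,0.018,-0.0449],[0.0013,0.0228,-0.05],[0.0013,0.0228,-0.05]], angular=[[0.11,0,0],[0.21,0,0],[0.31,0,0],[0.41,0,0],[0.51,0,0],[0.61,0,0],[0.71,0,0],[0.81,0,0],[0.81,0,0]])

```text
time_s: 21.02
tool_pos: [0.6145, -0.1586, 0.1453]
tool_rot: [-24.4, 89.6, 2.4]
force: [5.6, 1.7, 1.2]
grip_width: 0.0173
```

```bash
python3 wr.py 0.6 6 1 .580 -.0977 .070 ; python3 pic.py 14
python3 - <<'E'
import cv2,numpy as np
s=cv2.imread("pics/side14.png"); s=cv2.resize(s[150:250,300:430],(780,600),interpolation=cv2.INTER_CUBIC);
cv2.imwrite("pics/s14z.png",cv2.convertScaleAbs(s,alpha=1.8))
s=cv2.imread("pics/top14.png"); s=cv2.resize(s[150:250,235:385],(750,500),interpolation=cv2.INTER_CUBIC);cv2.imwrite("pics/t14z.png",cv2.convertScaleAbs(s,alpha=1.8))
E
```

```text
t 21.025 [ 0.6145 -0.1586  0.1453] r 0.07 crank 5.989 jaw-tan -2.7 Frad 1.29 Ftan 5.69 Fz 1.17 w 0.0173 q [-7. 19. 23. 91. -8. 72. 45.]
[[-0.0, -0.0, -0.007], [-0.0001, 0.0007, -0.014], [-0.0001, 0.0021, -0.0208], [-0.0002, 0.0042, -0.0275], [-0.0002, 0.0069, -0.0339], [-0.0003, 0.0103, -0.0401], [-0.0003, 0.0103, -0.0401]]
[[0.053, 0.006, 0.003], [0.153, 0.006, 0.002], [0.253, 0.006, 0.002], [0.353, 0.006, 0.002], [0.453, 0.007, 0.001], [0.553, 0.007, 0.001], [0.553, 0.007, 0.001]]
```

View pics/s14z.png

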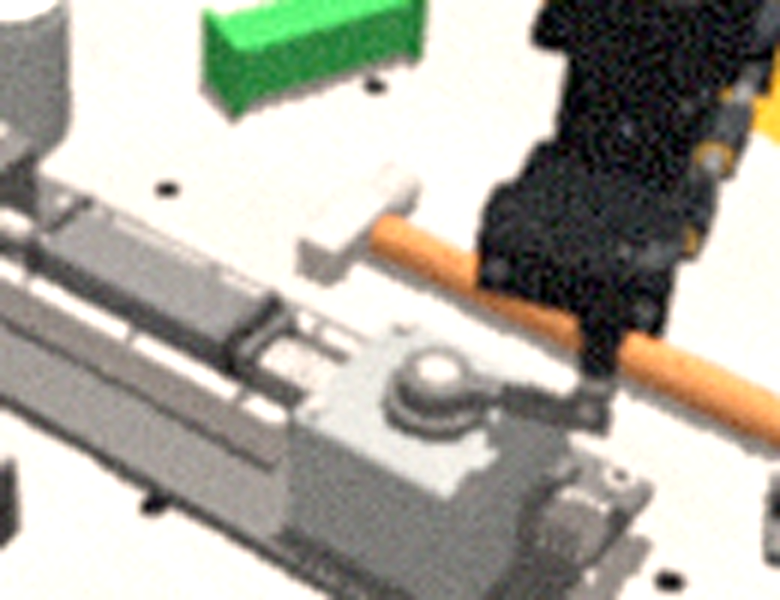

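View pics/t14z.png

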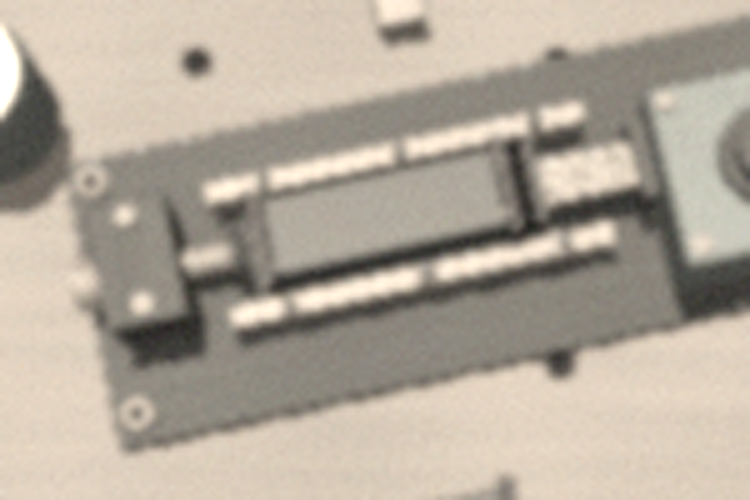

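The winding force is now clean at 5.7 N tangential. About 9 mm is left between the stay's plate (about x 253) and the screw (about x 235).

Call:
drive_tool(offset=[[0,0,-0.007],[0,0.0007,-0.014],[0,0.0021,-0.0208],[0,0.0042,-0.0275],[0,0.0069,-0.0339],[0,0.0069,-0.0339]], angular=[[0.053,0.006,0.002],[0.153,0.006,0.002],[0.253,0.006,0.002],[0.353,0.006,0.002],[0.453,0.006,0.001],[0.453,0.006,0.001]])

```text
time_s: 21.88
tool_pos: [0.5827, -0.1675, 0.1453]
tool_rot: [-13.3, 89.8, -12.3]
force: [5.1, -1.8, -1.9]
grip_width: 0.0178
```

```bash
python3 wr.py 0.3 5 1 .580 -.0977 .070 ; python3 pic.py 15
python3 - <<'E'
import cv2,numpy as np
s=cv2.imread("pics/top15.png"); s=cv2.resize(s[180:220,250:310],(780,520),interpolation=cv2.INTER_CUBIC);cv2.imwrite("pics/t15z.png",cv2.convertScaleAbs(s,alpha=1.8))
E
```

```text
t 21.875 [ 0.5827 -0.1675  0.1453] r 0.0699 crank 0.183 jaw-tan -1.2 Frad 2.02 Ftan 5.03 Fz -1.87 w 0.0178 q [-9. 16. 27. 95. -8. 71. 20.]
[[-0.0, -0.0001, -0.0042], [-0.0, 0.0002, -0.0084], [-0.0, 0.0008, -0.0126], [-0.0001, 0.0015, -0.0167], [-0.0001, 0.0026, -0.0207], [-0.0001, 0.0026, -0.0207]]
[[0.039, 0.004, 0.001], [0.099, 0.004, 0.001], [0.159, 0.004, 0.001], [0.219, 0.004, 0.0], [0.279, 0.004, 0.0], [0.279, 0.004, 0.0]]
```

View pics/t15z.png

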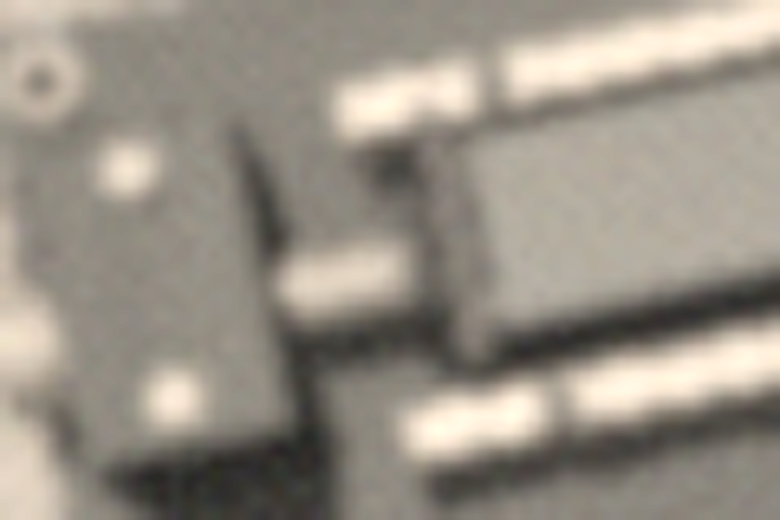

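Call:
drive_tool(offset=[[0,0,-0.0042],[0,0.0002,-0.0084],[0,0.0008,-0.0126],[0,0.0015,-0.0167],[0,0.0026,-0.0207],[0,0.0026,-0.0207]], angular=[[0.039,0.004,0.001],[0.099,0.004,0.001],[0.159,0.004,0.001],[0.219,0.004,0],[0.279,0.004,0],[0.279,0.004,0]])

```text
time_s: 22.72
tool_pos: [0.563, -0.1658, 0.1453]
tool_rot: [-28.9, 89.9, -43.9]
force: [3.9, -2.1, -2.5]
grip_width: 0.0175
```

```bash
python3 wr.py 0.15 5 1 .580 -.0977 .070 ; python3 pic.py 16
python3 - <<'E'
import cv2,numpy as np
s=cv2.imread("pics/top16.png"); s=cv2.resize(s[180:220,250:310],(780,520),interpolation=cv2.INTER_CUBIC);cv2.imwrite("pics/t16z.png",cv2.convertScaleAbs(s,alpha=1.8))
E
```

```text
t 22.725 [ 0.563  -0.1658  0.1453] r 0.0702 crank 0.467 jaw-tan -0.9 Frad 1.14 Ftan 4.29 Fz -2.49 w 0.0175 q [-12.  13.  30.  98.  -7.  70.   5.]
[[-0.0, 0.0002, -0.0021], [-0.0, 0.0003, -0.0042], [-0.0, 0.0004, -0.0063], [-0.0, 0.0006, -0.0084], [-0.0, 0.0008, -0.0105], [-0.0, 0.0008, -0.0105]]
[[0.014, 0.002, 0.001], [0.044, 0.002, 0.001], [0.074, 0.002, 0.001], [0.104, 0.002, 0.001], [0.134, 0.002, 0.001], [0.134, 0.002, 0.001]]
```

View pics/t16z.png

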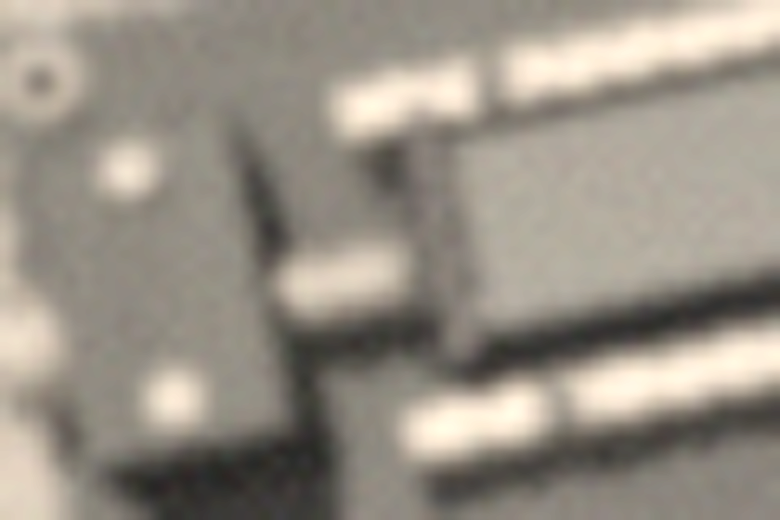

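Call:
drive_tool(offset=[[0,0.0002,-0.0021],[0,0.0003,-0.0042],[0,0.0004,-0.0063],[0,0.0006,-0.0084],[0,0.0008,-0.0105],[0,0.0008,-0.0105]], angular=[[0.014,0.002,0.001],[0.044,0.002,0.001],[0.074,0.002,0.001],[0.104,0.002,0.001],[0.134,0.002,0.001],[0.134,0.002,0.001]])

```text
time_s: 23.58
tool_pos: [0.5553, -0.1636, 0.1455]
tool_rot: [-6.3, 89.7, -28.9]
force: [7.6, -3.4, -4.9]
grip_width: 0.0174
```

```bash
python3 wr.py 0.1 4 1 .580 -.0977 .070
```

```text
t 23.575 [ 0.5553 -0.1636  0.1455] r 0.0704 crank 0.58 jaw-tan -2.1 Frad 0.56 Ftan 8.33 Fz -4.87 w 0.0174 q [-13.  12.  30.  99.  -7.  70.  -3.]
[[-0.0, 0.0003, -0.0018], [-0.0, 0.0003, -0.0035], [-0.0, 0.0004, -0.0053], [-0.0, 0.0005, -0.007], [-0.0, 0.0005, -0.007]]
[[-0.011, 0.006, 0.001], [0.014, 0.006, 0.001], [0.039, 0.006, 0.001], [0.064, 0.006, 0.0], [0.064, 0.006, 0.0]]
```

Call:
drive_tool(offset=[[0,0.0002,-0.0015],[0,0.0002,-0.0028],[0,0.0003,-0.004],[0,0.0003,-0.005],[0,0.0003,-0.005]], angular=[[0,0.003,0],[0.01,0.006,0],[0.02,0.006,0],[0.03,0.006,0],[0.03,0.006,0]])

```text
time_s: 24.2
tool_pos: [0.5535, -0.1629, 0.1455]
tool_rot: [-11.1, 89.6, -35.4]
force: [9.6, -3.7, -6.4]
grip_width: 0.0174
```

```bash
python3 wr.py 0.1 4 1 .580 -.0977 .070
```

```text
t 24.2 [ 0.5535 -0.1629  0.1455] r 0.0704 crank 0.608 jaw-tan -2.1 Frad -0.19 Ftan 10.24 Fz -6.39 w 0.0174 q [-13.  12.  31.  99.  -6.  70.  -5.]
[[-0.0, 0.0004, -0.0018], [-0.0, 0.0004, -0.0035], [-0.0, 0.0004, -0.0053], [-0.0, 0.0005, -0.007], [-0.0, 0.0005, -0.007]]
[[-0.012, 0.006, 0.001], [0.013, 0.006, 0.001], [0.038, 0.006, 0.001], [0.063, 0.006, 0.001], [0.063, 0.006, 0.001]]
```

Call:
drive_tool(offset=[[0,0.0003,-0.0015],[0,0.0003,-0.003],[0,0.0004,-0.004],[0,0.0004,-0.0047],[0,0.0004,-0.0047]], angular=[[0,0.003,0],[0.01,0.006,0],[0.02,0.006,0],[0.03,0.006,0],[0.03,0.006,0]])

```text
time_s: 24.82
tool_pos: [0.5521, -0.1624, 0.1455]
tool_rot: [-14.3, 89.6, -40.3]
force: [10.3, -4.7, -7.2]
grip_width: 0.0175
```

```bash
python3 wr.py 0.1 4 1 .580 -.0977 .070
```

```text
t 24.825 [ 0.5521 -0.1624  0.1455] r 0.0705 crank 0.628 jaw-tan -2.7 Frad 0.22 Ftan 11.3 Fz -7.24 w 0.0175 q [-13.  12.  31. 100.  -6.  70.  -7.]
[[-0.0, 0.0004, -0.0018], [-0.0, 0.0004, -0.0035], [-0.0, 0.0004, -0.0053], [-0.0001, 0.0005, -0.007], [-0.0001, 0.0005, -0.007]]
[[-0.022, 0.007, 0.002], [0.003, 0.007, 0.002], [0.028, 0.007, 0.002], [0.053, 0.007, 0.002], [0.053, 0.007, 0.002]]
```

By force the clamp is at about 35–40 N (11.3 N against 5.7 N free). Next I'll plan the fold-down arc, with a small forward bias so the crank isn't drawn back.

```bash
cat > fold.py <<'E'
from plan import *
import sys
a0,a1,n,rh,th=float(sys.argv[1]),float(sys.argv[2]),int(sys.argv[3]),float(sys.argv[4]),np.radians(float(sys.argv[5])); bias=float(sys.argv[6])
o=telemetry.get_obs();R=Ro.from_euler("xyz",o["tool_rot"],degrees=True).as_matrix();t=o["tool_pos"]
u=np.array([np.cos(th),np.sin(th),0]);tg=np.array([u[1],-u[0],0]);rel_=t-np.r_[.580,-.0977,0]
F=o["force"];print("t",o["time_s"],t,"rad",rel_@u,"tan(cw)",rel_@tg,"Frad",F@u,"Fcw_resist",-F@tg,"Fz",F[2],"w",o["grip_width"])
rows=[]
for k in range(1,n+1):
    a=np.radians(a0+(a1-a0)*k/n);b=np.radians(a0)
    q=t-u*rh*(np.sin(a)-np.sin(b))+[0,0,rh*(np.cos(a)-np.cos(b))]+tg*bias
    rows.append((R.T@(q-t)).round(4).tolist())
rv=Ro.from_matrix(R.T@down(np.degrees(th)+90)).as_rotvec().round(3)
print(rows);print(rv)
E
python3 - <<'E'
from plan import *
t=telemetry.get_obs()["tool_pos"];v=t[:2]-[.58,-.0977];print(np.degrees(np.arctan2(v[1],v[0])))
E
python3 fold.py 0 45 7 .055 -113.3 .0015
```

```text
-113.29552144172405
t 24.825 [ 0.5521 -0.1624  0.1455] rad 0.07048564170817559 tan(cw) -5.509551616783774e-06 Frad 0.2141170461802885 Fcw_resist 11.296800079570183 Fz -7.2423409915873025 w 0.017531409047184046
[[0.0003, 0.0061, -0.0018], [0.0013, 0.0122, -0.0021], [0.003, 0.0181, -0.0024], [0.0054, 0.0238, -0.0027], [0.0084, 0.0292, -0.0029], [0.0119, 0.0342, -0.0032], [0.016, 0.0388, -0.0034]]
[-0.047  0.007  0.002]
```

Call:
drive_tool(offset=[[0.0003,0.0061,-0.0018],[0.0013,0.0122,-0.0021],[0.003,0.0181,-0.0024],[0.0054,0.0238,-0.0027],[0.0084,0.0292,-0.0029],[0.0119,0.0342,-0.0032],[0.016,0.0388,-0.0034],[0.016,0.0388,-0.0034]], angular=[[-0.01,0.003,0],[-0.02,0.005,0],[-0.03,0.007,0.001],[-0.04,0.007,0.002],[-0.047,0.007,0.002],[-0.047,0.007,0.002],[-0.047,0.007,0.002],[-0.047,0.007,0.002]], squeeze=10)

```text
time_s: 25.82
tool_pos: [0.5675, -0.1246, 0.1294]
tool_rot: [42.3, 89.9, 19.1]
force: [5.8, -0.7, 1.8]
grip_width: 0.0175
```

```bash
python3 fold.py 45 92 7 .055 -113.3 .0; python3 pic.py 17
python3 - <<'E'
import cv2,numpy as np
s=cv2.imread("pics/side17.png"); s=cv2.resize(s[150:250,300:430],(780,600),interpolation=cv2.INTER_CUBIC);
cv2.imwrite("pics/s17z.png",cv2.convertScaleAbs(s,alpha=1.8))
s=cv2.imread("pics/top17.png"); s=cv2.resize(s[130:230,250:400],(780,520),interpolation=cv2.INTER_CUBIC);cv2.imwrite("pics/t17z.png",cv2.convertScaleAbs(s,alpha=1.8))
E
```

```text
t 25.825 [ 0.5675 -0.1246  0.1294] rad 0.029658167019793066 tan(cw) 0.0007909163848553086 Frad -1.6311548175863595 Fcw_resist 5.567964073632008 Fz 1.7777827181324608 w 0.017463007523609183
[[0.0048, 0.0043, -0.0], [0.0101, 0.008, -0.0], [0.0158, 0.011, -0.0], [0.0218, 0.0133, -0.0], [0.028, 0.015, -0.0], [0.0344, 0.0159, -0.0], [0.0408, 0.016, -0.0]]
[ 0.002  0.002 -0.002]
```

View pics/s17z.png

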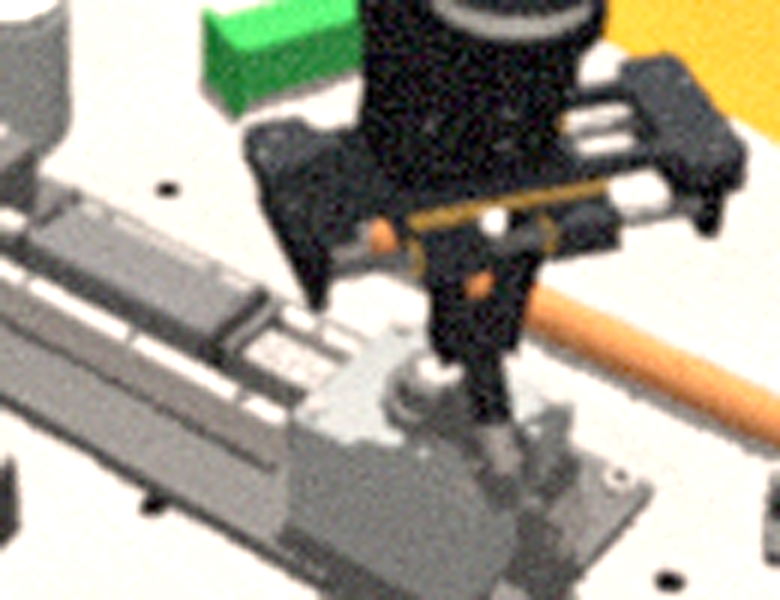

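View pics/t17z.png

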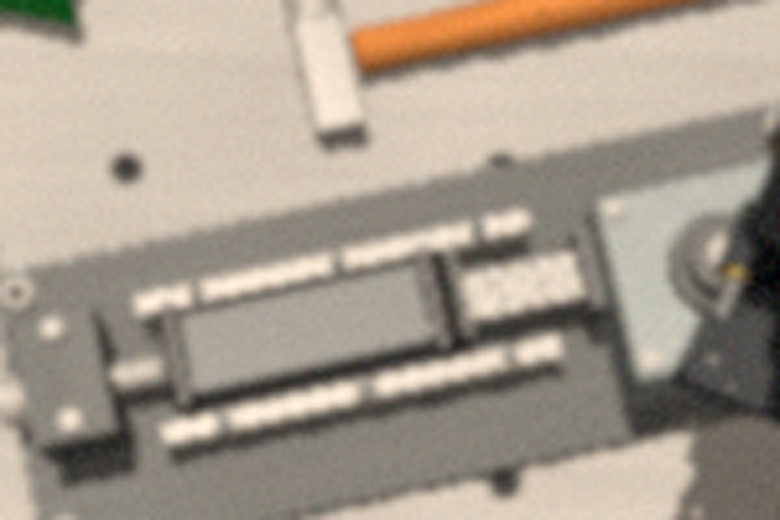

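Run:
```python
from plan import *
t=np.array([.5675,-.1246]);J=np.array([.9184,-.3955])
for l in(-.095,-.06,.06,.095):
  for z in(.12,.15,.18,.21): print(l,z,((proj("side",np.r_[t+J*l,z])-[300,150])*6).round())
```

```text
-0.095 0.12 [254. 440.]
-0.095 0.15 [255. 390.]
-0.095 0.18 [257. 337.]
-0.095 0.21 [259. 282.]
-0.06 0.12 [331. 425.]
-0.06 0.15 [334. 375.]
-0.06 0.18 [338. 322.]
-0.06 0.21 [341. 267.]
0.06 0.12 [590. 375.]
0.06 0.15 [598. 325.]
0.06 0.18 [606. 272.]
0.06 0.21 [615. 218.]
0.095 0.12 [663. 361.]
0.095 0.15 [672. 311.]
0.095 0.18 [682. 258.]
0.095 0.21 [692. 204.]
```

Call:
drive_tool(offset=[[0.0048,0.0043,-0.0005],[0.0101,0.008,-0.0005],[0.0158,0.011,-0.0005],[0.0218,0.0133,-0.0005],[0.028,0.015,-0.0005],[0.0335,0.0158,-0.0005],[0.038,0.016,-0.0005],[0.038,0.016,-0.0005]], angular=[[0.002,0.002,-0.002],[0.002,0.002,-0.002],[0.002,0.002,-0.002],[0.002,0.002,-0.002],[0.002,0.002,-0.002],[0.002,0.002,-0.002],[0.002,0.002,-0.002],[0.002,0.002,-0.002]])

```text
time_s: 26.92
tool_pos: [0.5742, -0.1069, 0.0906]
tool_rot: [106.8, 89.9, 83.6]
force: [6.5, 1.7, -0.3]
grip_width: 0.0178
```

```bash
python3 fold.py 45 92 1 .055 -113.3 .0; python3 pic.py 18
python3 - <<'E'
import cv2,numpy as np
s=cv2.imread("pics/side18.png"); s=cv2.resize(s[150:250,300:430],(780,600),interpolation=cv2.INTER_CUBIC);
cv2.imwrite("pics/s18z.png",cv2.convertScaleAbs(s,alpha=1.8))
E
```

```text
t 26.925 [ 0.5742 -0.1069  0.0906] rad 0.010799573208245945 tan(cw) 0.0016987621165669268 Frad -4.155587853499046 Fcw_resist 5.3316798886809025 Fz -0.3416840539752155 w 0.017805562740642374
[[0.0408, 0.016, 0.0001]]
[ 0.002 -0.001 -0.002]
```

View pics/s18z.png

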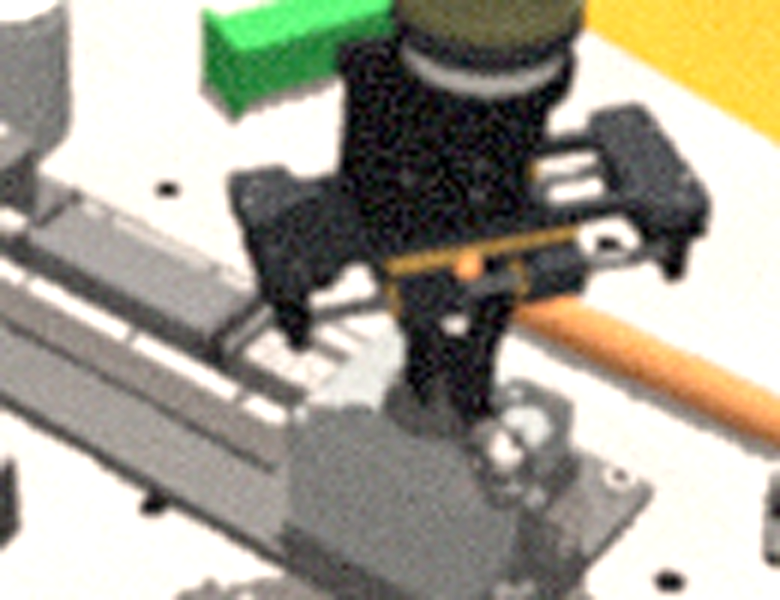

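The handle looks flat in the side view. Releasing and rising straight up.

Call:
drive_tool(offset=[[0,0,0],[0,0,0],[0,0,0],[0,0,0],[-0.02,0,0],[-0.06,0,0],[-0.1,0,0],[-0.12,0,0],[-0.12,0,0]], angular=[[0,0,0],[0,0,0],[0,0,0],[0,0,0],[0,0,0],[0,0,0],[0,0,0],[0,0,0],[0,0,0]], fingers=0.05)

```text
time_s: 28.15
tool_pos: [0.575, -0.1075, 0.2122]
tool_rot: [60.3, 89.8, 37.1]
force: [1.2, -0.4, -0.9]
grip_width: 0.0415
```

```bash
python3 st.py; python3 pic.py 19
python3 - <<'E'
import cv2,numpy as np
from h import *
s=cv2.imread("pics/side19.png"); s=cv2.resize(s[180:250,330:420],(720,560),interpolation=cv2.INTER_CUBIC);
s=cv2.convertScaleAbs(s,alpha=1.8); cv2.imwrite("pics/s19z.png",s)
overlay("side",s,330,180,8,.581,-.0972,12.7,6.911,0.);cv2.imwrite("pics/s19o.png",s)
s=cv2.imread("pics/top19.png"); s=cv2.resize(s[130:230,250:400],(780,520),interpolation=cv2.INTER_CUBIC);cv2.imwrite("pics/t19z.png",cv2.convertScaleAbs(s,alpha=1.8))
E
```

```text
t 28.15 [ 0.575  -0.1075  0.2122] jaw -23.20211624225763 F [ 1.2244 -0.3762 -0.9214] M [-0.0361  0.0809  0.0319] w 0.041506938386440394
q [-17.2049  10.4998  28.9607  93.0157  -5.3673  77.665  -10.7188]
```

View pics/s19z.png

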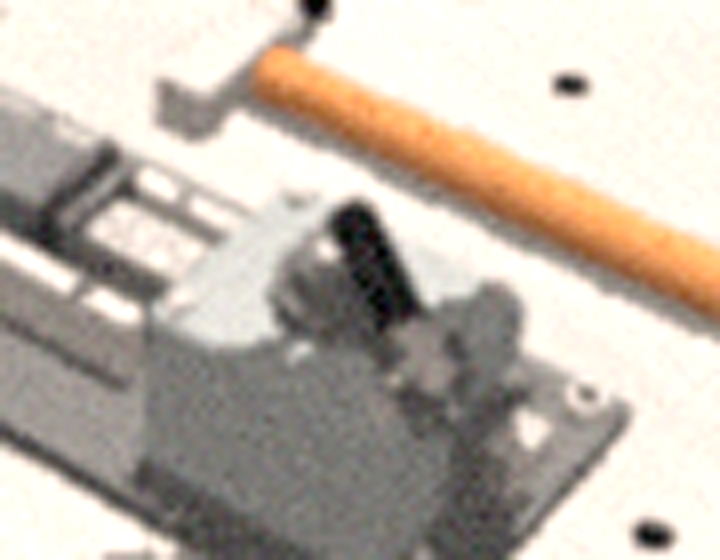

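View pics/s19o.png

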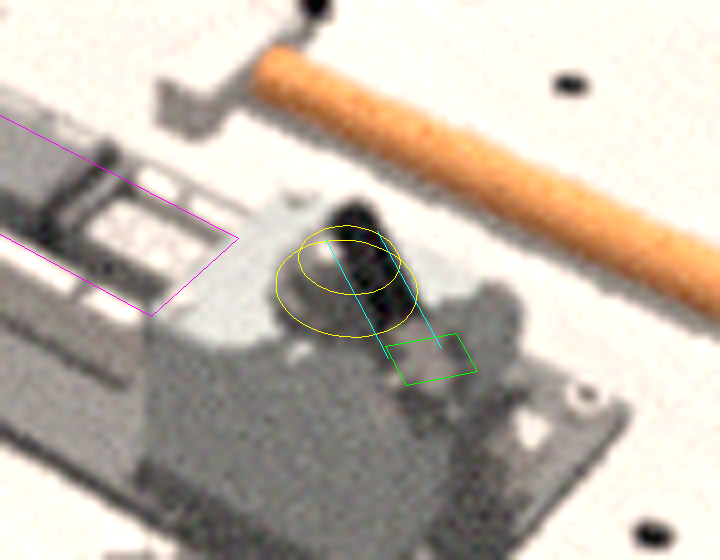

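View pics/t19z.png

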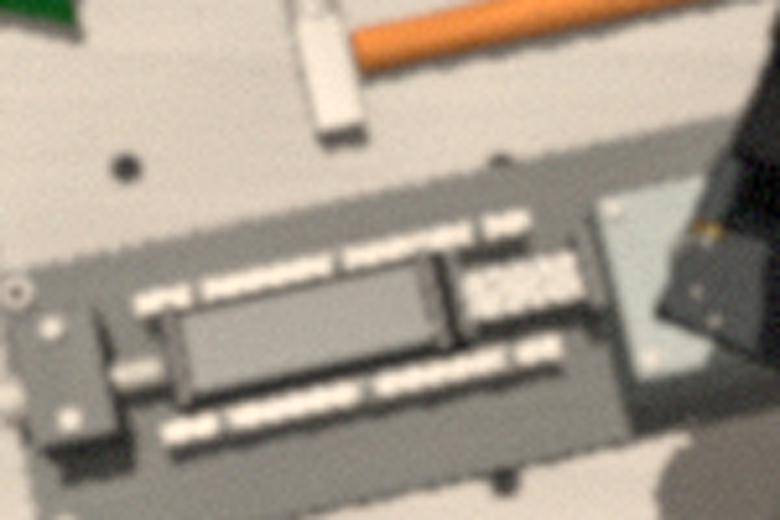

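The free end of the grip shows about 2 px higher than flat, or 0.1 rad or so, which is too close to the 0.15 limit. I'll press it down gently from above with the fingers closed.

Run:
```python
from plan import *
print(rel([.5713,-.1179,.13],-23.2),rel([.5713,-.1179,.1075],-23.2))
```

```text
([0.0795, -0.011, 0.0024], [0.0, -0.002, -0.002]) ([0.102, -0.011, 0.0025], [0.0, -0.002, -0.002])
```

Call:
drive_tool(offset=[[0,-0.011,0.0024],[0,-0.011,0.0024],[0.03,-0.011,0.0024],[0.06,-0.011,0.0024],[0.0795,-0.011,0.0024],[0.0795,-0.011,0.0024],[0.0795,-0.011,0.0024]], angular=[[0,0,0],[0,0,0],[0,0,0],[0,0,0],[0,0,0],[0,0,0],[0,0,0]], fingers=1)

```text
time_s: 29.12
tool_pos: [0.572, -0.1182, 0.131]
tool_rot: [105.4, 89.9, 82.2]
force: [-0.5, -0.1, -0.3]
grip_width: 0.0005
```

Call:
drive_tool(offset=[[0.004,0,0],[0.008,0,0],[0.011,0,0],[0.014,0,0],[0.0165,0,0],[0.0165,0,0]], angular=[[0,0,0],[0,0,0],[0,0,0],[0,0,0],[0,0,0],[0,0,0]])

```text
time_s: 29.88
tool_pos: [0.572, -0.118, 0.1144]
tool_rot: [110.0, 89.9, 86.8]
force: [0.9, 0.3, 0.5]
grip_width: 0.0004
```

```bash
python3 st.py
```

```text
t 29.875 [ 0.572  -0.118   0.1144] jaw -23.19554484283093 F [0.9413 0.3052 0.4997] M [-0.0867  0.0356 -0.0004] w 0.0004375846016039694
q [-15.6072  14.6639  28.7904 100.0861  -7.7497  67.2088  -7.7856]
```

Call:
drive_tool(offset=[[0.0015,0,0],[0.003,0,0],[0.0045,0,0],[0.006,0,0],[0.006,0,0]], angular=[[0,0,0],[0,0,0],[0,0,0],[0,0,0],[0,0,0]])

```text
time_s: 30.5
tool_pos: [0.572, -0.1181, 0.1083]
tool_rot: [110.6, 89.9, 87.4]
force: [-0.4, 0.1, -0.0]
grip_width: 0.0006
```

Call:
drive_tool(offset=[[0.001,0,0],[0.002,0,0],[0.003,0,0],[0.003,0,0]], angular=[[0,0,0],[0,0,0],[0,0,0],[0,0,0]])

```text
time_s: 31.0
tool_pos: [0.5734, -0.1185, 0.1072]
tool_rot: [53.2, 89.8, 30.0]
force: [-0.6, 0.1, 8.7]
grip_width: 0.0006
```

```bash
python3 st.py; python3 pic.py 20
python3 - <<'E'
import cv2
s=cv2.imread("pics/side20.png"); s=cv2.resize(s[170:250,320:420],(750,600),interpolation=cv2.INTER_CUBIC);cv2.imwrite("pics/s20z.png",cv2.convertScaleAbs(s,alpha=1.8))
E
```

```text
t 31.0 [ 0.5734 -0.1185  0.1072] jaw -23.205109751817115 F [-0.6181  0.1015  8.7151] M [ 0.0363  0.1512 -0.0235] w 0.0005834071319166157
q [-15.4827  15.0822  28.7318 100.4925  -8.0253  66.2483  -7.5659]
```

View pics/s20z.png

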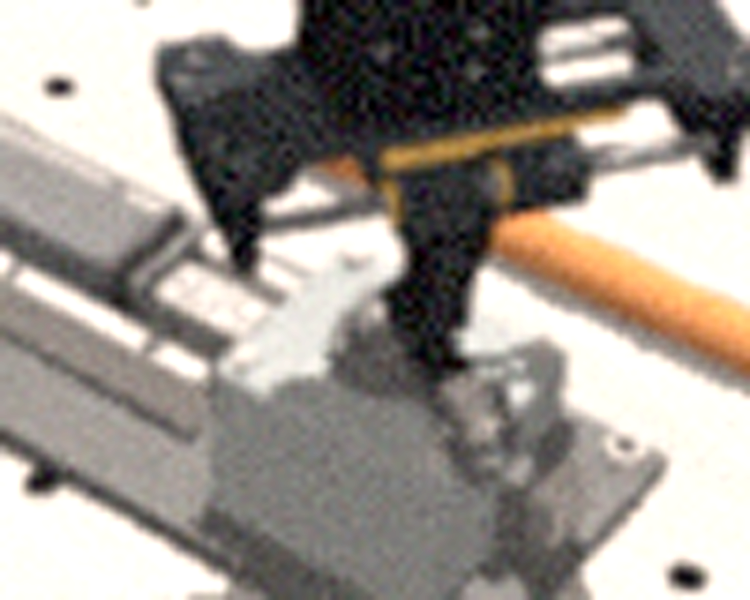

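Contact came at z 0.107, the same height as against the flat handle at the start, so the handle is flat. Lifting away to check.

Call:
drive_tool(offset=[[-0.01,0,0],[-0.05,0,0],[-0.1,0,0],[-0.13,0,0],[-0.13,0,0]], angular=[[0,0,0],[0,0,0],[0,0,0],[0,0,0],[0,0,0]])

```text
time_s: 31.72
tool_pos: [0.5743, -0.1196, 0.2401]
tool_rot: [32.7, 89.5, 9.5]
force: [0.3, 0.1, -1.2]
grip_width: 0.0007
```

```bash
python3 pic.py 21
python3 - <<'E'
import cv2,numpy as np
from h import *
o=[]
for k in(19,21):
    s=cv2.imread(f"pics/side{k}.png"); s=cv2.resize(s[190:240,350:400],(400,400),interpolation=cv2.INTER_CUBIC);o.append(cv2.convertScaleAbs(s,alpha=1.8))
cv2.imwrite("pics/cmp.png",np.hstack(o))
def shift(n,a,b,x0,x1,y0,y1):
    A,B=[cv2.cvtColor(cv2.imread(f"pics/{n}{k}.png"),cv2.COLOR_BGR2GRAY)[y0:y1,x0:x1].astype(np.float32) for k in(a,b)]
    return cv2.phaseCorrelate(A,B,cv2.createHanningWindow((x1-x0,y1-y0),cv2.CV_32F))
print("handle side 19->21",shift("side",19,21,355,400,195,235))
for k in(17,19,21): print("stay/ram side 16->",k,shift("side",16,k,318,352,180,214))
E
```

```text
handle side 19->21 ((-0.02385587680177892, 0.3873602040224), 0.608297635184394)
stay/ram side 16-> 17 ((-0.6787926983847754, -0.24399960428952383), 0.7956857044755676)
stay/ram side 16-> 19 ((-0.15547032548984774, -0.2630135937075586), 1.0140886161430382)
stay/ram side 16-> 21 ((-0.19597914190338983, -0.18990498425928592), 0.9759581140529963)
```

View pics/cmp.png

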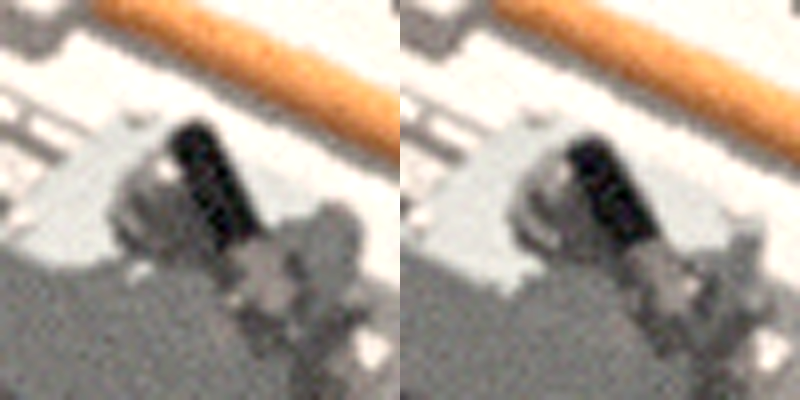

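Run:
```python
from plan import *
from cell import vision
acc={n:np.mean([vision.read_camera(n)["pixels"][:,:,::-1].astype(np.float32) for _ in range(8)],0) for n in("top","side")}
for n in acc: np.save(f"pics/{n}_now.npy",acc[n])
g=lambda a:cv2.cvtColor(a.astype(np.float32),cv2.COLOR_BGR2GRAY)
def sh(n,k,x0,x1,y0,y1):
    A=g(cv2.imread(f"pics/{n}{k}.png"))[y0:y1,x0:x1];B=g(acc[n])[y0:y1,x0:x1]
    (d,r)=cv2.phaseCorrelate(A,B,cv2.createHanningWindow((x1-x0,y1-y0),cv2.CV_32F));return np.round(d,3),round(r,2)
for k in(14,15,16,17,18,19,20,21):
    print(k,"ram top",sh("top",k,334,366,172,198),"stay top",sh("top",k,278,338,180,212),"static(stop)",sh("top",k,245,275,180,225))
```

```text
14 ram top (array([-1.741,  1.62 ]), 0.19) stay top (array([-0.003,  0.016]), 0.84) static(stop) (array([-0.013,  0.573]), 0.91)
15 ram top (array([-0.455,  0.394]), 0.74) stay top (array([0.01 , 0.069]), 1.11) static(stop) (array([-0.049,  0.592]), 0.93)
16 ram top (array([-0.249,  0.297]), 0.91) stay top (array([ 0.053, -0.105]), 0.94) static(stop) (array([-0.121,  0.493]), 0.83)
17 ram top (array([-0.033,  0.399]), 0.91) stay top (array([-0.002, -0.021]), 0.96) static(stop) (array([-0.242,  0.509]), 0.91)
18 ram top (array([-0.089,  0.455]), 0.94) stay top (array([0.084, 0.014]), 0.89) static(stop) (array([-0.264,  0.341]), 0.9)
19 ram top (array([-0.125,  0.746]), 0.93) stay top (array([-0.049, -0.06 ]), 0.97) static(stop) (array([-0.063,  0.48 ]), 0.87)
20 ram top (array([0.064, 0.578]), 0.8) stay top (array([ 0.011, -0.081]), 0.93) static(stop) (array([-0.075,  0.64 ]), 0.9)
21 ram top (array([-0.258,  0.338]), 0.85) stay top (array([-0.081, -0.102]), 0.92) static(stop) (array([-0.022,  0.375]), 0.93)
```

Run:
```python
from h import *
a=np.load("pics/side_now.npy"); b=cv2.imread("pics/side19.png").astype(np.float32)
o=[]
for im,cr,fo in((a,6.911,0),(a,6.83,0),(b,6.911,.08)):
    s=cv2.resize(im[195:240,355:400],(405,405),interpolation=cv2.INTER_CUBIC);s=np.clip(s*1.8,0,255).astype(np.uint8).copy()
    overlay("side",s,355,195,9,.581,-.0972,12.7,cr,fo);o.append(cv2.resize(s,(266,266)) if 0 else s[40:300,60:325])
cv2.imwrite("pics/fin.png",np.hstack(o))
```

```text
(no output)
```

View pics/fin.png

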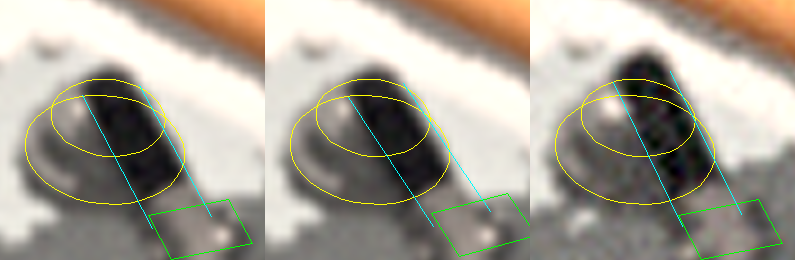

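```bash
python3 st.py; python3 -c "
from cell import sign_off
print(sign_off())"
```

```text
t 32.625 [ 0.573  -0.1188  0.2372] jaw -23.2016402482864 F [ 0.402  -0.2237 -0.4081] M [-0.1312  0.1485  0.0312] w 0.0003944529745303416
q [-16.6425   9.8997  29.5657  90.8286  -5.0951  80.4028  -9.809 ]
the job is handed in; nothing more can be done
None
```

I swung the handle upright and wound the crank about 4.6 rad, until the stay was against the stop screw. I then folded the handle flat, pressed it down from above and lifted clear. I handed the job in at 32.6 s; no verdict is reported.

**Clamping force:** the last push read 11.3 N along the circle, against about 5.7 N winding freely. That puts the clamp at roughly 35–40 N, inside the firm range and well below crushing. I judged it by handle force only; I had no direct reading of ram or screw force.

**Handle flat:** pressing down met it at TCP height 0.107 m, the same height as the folded handle at the start. In the side view it lies within about 1 px of the flat model.

**Clamp still held:** the side view puts the clevis where it should be for the clamped crank angle, to within about 0.5–0.7 px (some 4–6 N). Between the two side views taken before and after the press-down, the clevis may have moved back by up to that much.

**Bystanders and robot:** I did not touch the hammer, tin, toggle clamp or spare stay, and what I saw of them in the pictures looked unmoved. I did not measure their positions. The gripper finished about 0.24 m up with no contact force.

**What went wrong or disagreed:**
- **Missed first grasp:** the real fingertips sit about 30 mm higher relative to the reported TCP than the text says, so the first closing missed the grip. Touching down with closed fingers showed the difference.
- **Slip while winding:** the handle slid about 8 mm in the pads, with up to 15 N of radial force, so I let go, turned the wrist half round and regripped.
- **Unusable check:** measuring ram movement by image correlation gave inconsistent results, so I ignored it.

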